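# Load a reagent cartridge from the gravity magazine into the bench warmer

### The job

Draw the bottom reagent cartridge out of the leaning magazine by its tab, so that the others stay in the magazine and drop down one place, and lay it gently in the warmer's sloping bay, nose first, fully home against the end stop with the tab sticking out over the front. Set the warmer's sunken knob so that its white pointer line is on the one long, thick mark of the dial. Leave the other things on the bench alone.

Things in the scene. Friction and masses are not known exactly. Their poses are not given: they have to be found in the camera images.
- magazine: Fixed metal chute with clear cheeks on a grey foot, 248 mm tall, with 4 stacked cartridges. Origin: underside of the foot, 85 mm below place_1. x points from its open front (tabs, robot's side) to its back, y to its left, z up. It leans back 20 deg: up the stack is (sin20, 0, cos20) here; a cartridge is drawn straight along (-cos20, 0, sin20), rising: out of the chute after 92 mm, past the upper tabs after 130 mm.
- mouth (a point): Middle of the mouth at the chute's front, 18 mm above its sloping floor. Inside the chute is 60 mm wide, 87 deep. Two front stops, 15 to 34 mm either side of the middle, hold back the upper cartridges; they end 40 mm above the floor (along the stack), so only the bottom one (36 mm high) passes under. Nothing stands beside or under the tabs except the foot, 8 mm high.
- place_1 (a point): Point on the chute's sloping floor where the origin of the bottom cartridge lies. Axes as the magazine (not leaning).
- place_2 (a point): Where the origin of the second cartridge lies: 36 mm up the stack from place_1.
- place_3 (a point): Where the origin of the third cartridge lies: 72 mm up the stack from place_1 (the fourth starts at 108 mm).
- cartridge_1: The bottom cartridge: white plastic block, 84 mm long (x) x 56 (y) x 36 high (z), 110 to 180 g. Origin: centre of its underside; x to the nose at the chute's back, z up the stack. Pull tab on the -x end: x from -42 to -82 mm, 18 mm wide (y), z from 4 to 18 mm. Pinch the tab's sides (along y), tool leaning back to the robot 30 to 50 deg from vertical, as the upper tabs overhang it.
- cartridge_2: Second cartridge from the bottom, the same kind. It drops to place_1 when the bottom one is out.
- cartridge_3: Third cartridge from the bottom, the same kind; drops to place_2.
- cartridge_4: Top cartridge, the same kind; drops to place_3.
- warmer: Fixed white bench warmer, 150 mm deep (x) x 204 wide (y), level deck 92 mm above the bench. Origin: centre of its underside; x from its front (robot's side) to its back, y to its left. Right half: bay with a steel plate sloping down to the back by 20 deg, open above and in front. Left half: knob in a well.
- bay_home (a point): On the bay's plate, 65 mm above the bench: where the cartridge's origin lies when home, its x axis along (cos20, 0, -sin20) of the warmer, nose on the end stop 42.5 mm further down the slope, tab out over the front face. Axes as the warmer (not sloping). The bay is 61 mm wide; its walls stand 13 mm above the plate at the front edge, about 40 mm at the stop.
- knob_axis (a point): On the knob's vertical axis, level with the deck, 92 mm above the bench. Round well, 72 mm across, 28 mm deep. Knob: a disc 48 mm across, its top 22 mm below the deck, with an upright grip bar across it 46 mm long, 12 thick, 18 high, its top 4 mm below the deck. A white line on one half of the bar is the pointer.
- warmer_knob (a joint): Knob angle in rad, growing clockwise seen from above, 0 to 4.4; it stays where it is left (friction 0.04 N m). At value q the pointer points along the angle 2.356 - q, counter-clockwise from the warmer's x axis. The dial's one long thick mark (12 mm; the other ticks 4 mm) is at 1.6. It starts between 0.2 and 0.9.
- tip_box: Bystander: grey pipette-tip box with a clear lid, 124 x 84 x 66 mm, origin under its centre. Loose.
- wash_bottle: Bystander: wash bottle with a yellow cap and a bent spout, 72 mm across, 210 mm tall, origin under its centre. Loose.
- pen_beaker: Bystander: red plastic beaker with pens, 82 mm across, 150 mm tall with the pens, origin under its centre. Loose.

How it is judged:
On the way, in this order (a step that is already met when the one before it is completed fails the run):
1. the bottom cartridge is drawn clear of the magazine, the others still in it (distance between cartridge_1 and place_1 above 0.095 m and distance of each of cartridge_2, cartridge_3, cartridge_4 from where it was at the start of the episode below 0.06 m), for 0.1 s.
2. the drawn cartridge lies home in the warmer's bay (distance between cartridge_1 and bay_home below 0.008 m and angle between cartridge_1's own z axis and vertical between 0.28 and 0.42 rad and angle between the y axis of cartridge_1 and the y axis of warmer, either way round below 0.07 rad), for 0.2 s.
At the end, for the whole second after the job is handed in: The drawn cartridge lies in the bay with its origin within 8 mm of bay_home, on the slope (leaning 16 to 24 degrees) and square to it within 4 degrees; the other three lie in the magazine's places 1, 2 and 3 within 10 mm; all are at rest; the knob stands within 0.12 rad of the long mark (1.6) (all of step 2 and distance between cartridge_2 and place_1 below 0.01 m and distance between cartridge_3 and place_2 below 0.01 m and distance between cartridge_4 and place_3 below 0.01 m and linear speed of each of cartridge_1, cartridge_2, cartridge_3, cartridge_4 below 0.02 m/s and value of joint warmer_knob between 1.48 and 1.72 rad); the robot touches nothing.
It fails at once if an upper cartridge is pulled or lifted out of its stack (moves more than 60 mm) (distance of any of cartridge_2, cartridge_3, cartridge_4 from where it was at the start of the episode above 0.06 m).
It fails at once if the cartridge is banged into the warmer (over 80 N) (contact force between cartridge_1 and warmer above 80 N).
It fails at once if a bystander is shifted by more than 30 mm or tipped (distance of any of tip_box, wash_bottle, pen_beaker from where it was at the start of the episode above 0.03 m or angle between any of tip_box, wash_bottle, pen_beaker's own z axis and vertical above 0.3 rad).
It also fails if it takes over 67 s, if anything falls off the work surface, if the arm or the gripper's body presses on something with over 40 N, if the wrist force passes 120 N, or if a joint passes its speed limit or range.

### The arm

A 6-joint arm with a two-finger parallel gripper is mounted at the origin on the work surface. World frame = base frame: x ahead of the robot, y to its left, z up, the work surface at z = 0. Lengths are in m, angles in rad, forces in N, time in s.
With the tool pointing down it reaches from about 0.275 to 0.725 m from the base axis. Payload 5.6 kg.
Tool frame: the origin (TCP) lies at the very end of the fingers, on their centre line; the grasp point (between the pads) lies 19 mm behind it (robot.grasp_offset is the distance from the TCP to the grasp point, in m); z points along the fingers, y is the direction in which the jaws open and shut (so a half turn about z gives the same grasp; the last joint's range is limited). The gripper opens to 85 mm and grips with 20 to 120 N. Pads are 22 mm wide; open, the fingers measure 114 mm over their backs; the gripper's body (76 mm by 85 mm) begins 54 mm behind the grasp point. The pads swing forward as they close: fully open they stand 13 mm farther back than shut.
Start: joints at [1.404, 0.255, 0.108, 0, -1.424, -0.285], TCP at [0.24, 0.495, 0.231] pointing down, gripper open.
Joint ranges: [-2.95, 2.95], [-1.21, 1.97], [-1.09, 1.5], [-2.87, 1.71], [-2.94, -0.07], [-3.05, 3.05]. Speed limits (rad/s): [2.57, 2.57, 3.14, 3.14, 3.14, 3.14].

### API

Orientations are given as a rotation vector (axis times angle).
In Python, from cell import robot gives the robot as it stands.
- The arm moves only by the shell command python3 -m handwheel 'ROWS' [FORCE]. ROWS is JSON, a list that holds one entry, the list of rows, each a list of 5 numbers: the shift along the tool's x, y, z in units of 120 mm (1.0 is 120 mm), then the turn about the tool's z in units of 60 degrees (1.0 is 60 degrees), then the opening, from 0 (shut) to 1 (fully open). In form: [[[tx, ty, tz, turn, hand], ...]]. A call has 1 to 12 rows; each row is the pose to reach, as a shift and turn from the pose commanded when the call began, along the tool's axes at that moment; what a row does not reach only later rows make up. A row lasts 1/10 s, in which the tool goes at most 50 mm and 8.59 degrees, less where a joint would pass 70% of its speed; a pose out of reach is approached as far as the arm can. A call with a number of a shift or a turn outside -1 to 1 is refused whole. A call with a gripper value outside its range is refused whole. The fingers move at their own pace and stop on an object; FORCE is the grip in N (left out, the last holds). Time passes only in rows, so rows that repeat a pose let the fingers close. It gives the time, the measured TCP pose, the force and the opening at its end, in the units of the state.
- robot.get_obs(): the state, without advancing time (a new reading comes with each control period).
- robot.camera(name): name is "side" or "top" or "wrist"; returns (picture, depth): 480x640x3 uint8, blue, green, red; 480x640 float32, m along the optical axis (not along the pixel's ray), 0 where there is no reading.
- robot.camera_info(name): a dict with "fx", "fy", "cx", "cy" (pixels), "eye" and "orientation" of the camera in the world. Camera axes: x right, y up, looking along -z (the intrinsics and any distortion apply to the point x, -y, -z); pixel columns grow to the right and rows downward; lengths in m; the calibration is good to about 2 mm. The wrist camera is an equidistant fisheye: a pixel r from the principal point sees the ray r / f radians off the axis. A picture is of the moment at which its call begins: read the wrist's pose just before it. camera_info takes no time and is no camera call; for the wrist camera it gives the pose at the moment of the call.
- robot.job_done(): hands the job in, once; it reports no verdict.
The state is a dict: "clock": time; "qpos": joint angles; "joint_vel": joint speeds; "effort": joint torques, N m; "eef_pos": TCP position; "ee_rot": TCP orientation; "ft_force": force on the tool from outside, world axes, zero at the start; "moment": the same for the moment, N m; "width": finger opening in m.
Only numpy, scipy, OpenCV 4.12 (cv2) and the standard library are available. Lean on these libraries where they do the work, as an engineer would, in place of code of your own. Each camera call takes 0.05 s, during which the arm holds its last target.

## Working session

There is one attempt and no reset: what is moved stays moved. The work goes in short steps, Python scripts to look and compute and a shell command to move; the robot and the scene stay as the last step left them, time stands still between calls to the robot, and variables do not carry over. Pictures are saved under pics/ and viewed, and the job is handed in when it is done.

```bash
ls -la; mkdir -p pics; python3 - <<'E'
from cell import robot
import cv2,numpy as np
print(robot.get_obs())
print(robot.grasp_offset,[m for m in dir(robot) if m[0]!='_'])
for n in ["side","top","wrist"]:
    print(n,robot.camera_info(n))
    p,d=robot.camera(n); cv2.imwrite(f"pics/{n}0.png",p); np.save(f"pics/{n}0.npy",d)
E
```

```text
total 12
drwxr-xr-x  3 agent agent 4096 Dec  6 22:18 .
drwxr-xr-x 23 root  root  4096 Dec  6 22:18 ..
drwxr-xr-x  2 agent agent 4096 Dec  6 22:18 pics
{'clock': 0.0, 'qpos': array([ 1.40361280e+00,  2.55758836e-01,  1.07001619e-01, -4.68365012e-04,
       -1.42386888e+00, -2.84597279e-01]), 'joint_vel': array([-0.00113448, -0.00085741, -0.00188491,  0.00097419, -0.0011533 ,
       -0.00049045]), 'effort': array([ 1.19796157e-03, -3.86628234e+01,  2.37931287e+01,  5.36500499e+00,
       -6.18078964e-03,  1.35203064e-05]), 'eef_pos': array([0.23984869, 0.49440794, 0.23038935]), 'ee_rot': array([ 3.05994969e+00, -7.03326150e-01, -5.57459929e-04]), 'ft_force': array([-0.04776974, -0.15546905, -0.3890861 ]), 'moment': array([-0.02243669, -0.00396608, -0.04363875]), 'width': 0.08558329837058601}
0.0187 ['IKError', 'camera', 'camera_info', 'get_obs', 'grasp_offset', 'job_done']
side {'fx': 447.16554170873206, 'fy': 447.16554170873206, 'cx': 317.48630706912337, 'cy': 234.0092718257905, 'eye': array([ 0.64475991, -0.65026792,  0.84688544]), 'orientation': array([ 0.74673945, -0.0055149 , -0.046708  ])}
top {'fx': 450.3038506570272, 'fy': 450.3038506570272, 'cx': 316.3309058167222, 'cy': 244.05418184972513, 'eye': array([0.58406431, 0.00982183, 1.12660957]), 'orientation': array([ 0.07248191, -0.09568477, -1.5846596 ])}
wrist {'fx': 371.64829954431775, 'fy': 371.64829954431775, 'cx': 312.6935118973517, 'cy': 242.18403572480963, 'eye': array([0.3004666 , 0.46564317, 0.37248216]), 'orientation': array([-0.16931896,  0.27257064, -2.0083293 ])}
```

```bash
python3 -m handwheel --help 2>&1 | head -30
```

```text
invalid input: not JSON, or not a number
```

View pics/side0.png

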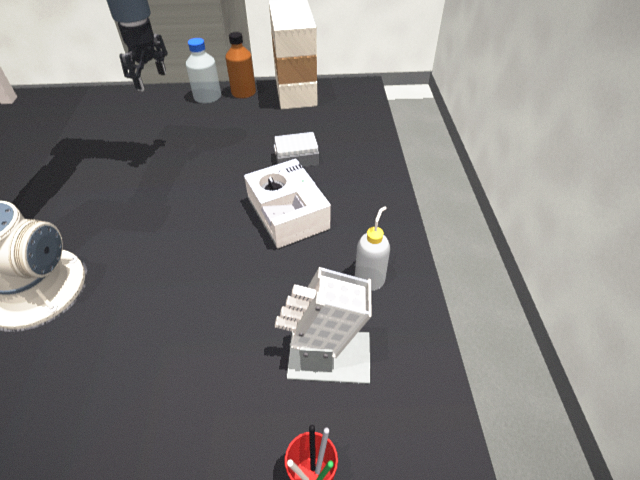

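View pics/top0.png

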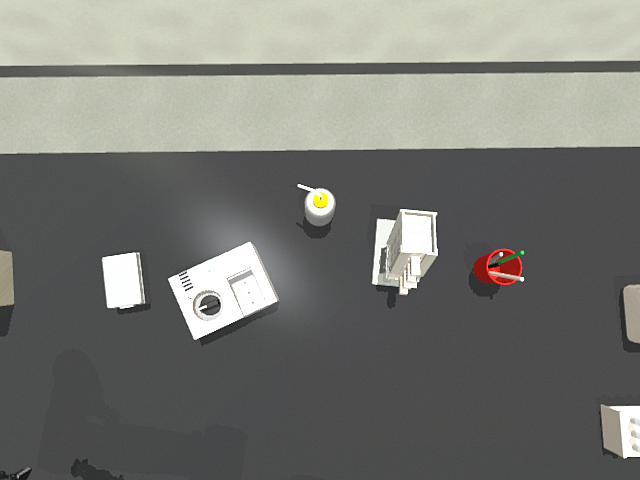

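View pics/wrist0.png

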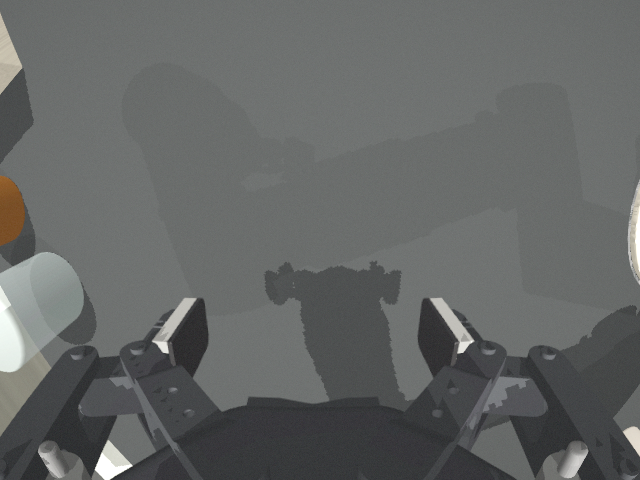

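```bash
cat > h.py <<'E'
import numpy as np,cv2
from scipy.spatial.transform import Rotation as R
from cell import robot
def cam(n):
    i=robot.camera_info(n); return i,R.from_rotvec(i['orientation']).as_matrix()
def cloud(n,d,i=None):
    i=i or robot.camera_info(n); M=R.from_rotvec(i['orientation']).as_matrix()
    v,u=np.mgrid[0:480,0:640]
    x=(u-i['cx'])/i['fx']; y=(v-i['cy'])/i['fy']
    P=np.stack([x*d,-y*d,-d],-1)
    return P@M.T+i['eye']
def ray(i,u,v):
    M=R.from_rotvec(i['orientation']).as_matrix()
    r=M@np.array([(u-i['cx'])/i['fx'],-(v-i['cy'])/i['fy'],-1.]); return i['eye'],r
def onz(i,u,v,z):
    e,r=ray(i,u,v); return e+r*(z-e[2])/r[2]
def obs():
    o=robot.get_obs(); M=R.from_rotvec(o['ee_rot']).as_matrix()
    print('t',round(o['clock'],2),'tcp',o['eef_pos'].round(4),'x',M[:,0].round(3),'y',M[:,1].round(3),'z',M[:,2].round(3),'w',round(o['width'],4),'f',o['ft_force'].round(1),'q',o['qpos'].round(3))
    return o,M
E
python3 - <<'E'
from h import *
p=cv2.imread('pics/top0.png'); d=np.load('pics/top0.npy'); P=cloud('top',d)
z=P[...,2]
def box(m,name):
    n,l,s,_=cv2.connectedComponentsWithStats(m.astype(np.uint8))
    for k in range(1,n):
        if s[k,4]>60:
            Q=P[l==k]; 
            r=cv2.minAreaRect(Q[:,:2].astype(np.float32)*1000)
            print(name,'px',s[k],'med',np.median(Q,0).round(3),'rect mm',np.round(r[0],1),np.round(r[1],1),round(r[2],1))
x=P[...,0]
ok=(d>0)&(x<0.85)&(x>0.2)
box(ok&(abs(z-.092)<.004),'deck')
box(ok&(z>.21)&(z<.27),'high')
box(ok&(z>.005)&(z<.012),'foot')
box(ok&(z>.02)&(z<.3),'any')
big=cv2.resize(p[180:360,80:280],(800,720),interpolation=cv2.INTER_CUBIC)[:600]; cv2.imwrite('pics/w.png',big)
big=cv2.resize(p[190:310,350:470],(600,600),interpolation=cv2.INTER_CUBIC); cv2.imwrite('pics/m.png',big)
E
```

```text
deck px [ 169  243  108   97 3861] med [0.606 0.218 0.092] rect mm [592.8 209.6] [150.  205.3] 24.1
deck px [385 244   5  29  73] med [ 0.658 -0.169  0.094] rect mm [ 660.5 -169.2] [ 6.8 65.8] 84.4
high px [ 397  210   41   67 1799] med [ 0.682 -0.207  0.224] rect mm [ 680.  -207.9] [ 78.5 134.9] 84.1
high px [ 17 468  15  12  92] med [0.267 0.533 0.259] rect mm [263.2 533.7] [19.8 14.9] 19.0
foot px [372 219  27  68 721] med [ 0.691 -0.168  0.008] rect mm [ 680.6 -184.5] [ 65.8 164.7] 83.9
foot px [600 405   7  37  67] med [ 0.261 -0.695  0.009] rect mm [ 258.7 -695. ] [85.2  8. ] 2.4
any px [298 185  38  41 969] med [ 0.775 -0.013  0.134] rect mm [787.6 -14.1] [77.5 70.8] 20.8
any px [ 380  210   58   85 3352] med [ 0.67  -0.196  0.212] rect mm [ 661.9 -204.1] [ 82.4 171.6] 84.1
any px [ 169  243  110   97 6129] med [0.592 0.208 0.091] rect mm [591.7 209. ] [153.  205.3] 24.0
any px [  0 251  11  55 482] med [0.625 0.742 0.035] rect mm [630.9 743.3] [129.7  12.4] 2.9
any px [ 476  250   48   35 1230] med [ 0.637 -0.442  0.084] rect mm [ 634.8 -433.9] [81.3 77.9] 89.1
any px [ 102  253   48   56 2181] med [0.618 0.441 0.066] rect mm [618.5 448.3] [125.2  83.7] 7.9
any px [625 285  15  59 688] med [ 0.528 -0.769  0.04 ] rect mm [ 519.7 -773.5] [ 20.3 139.6] 89.0
any px [ 606  407   34   51 1549] med [ 0.256 -0.708  0.062] rect mm [ 249.8 -733.2] [ 83.  100.4] 89.0
any px [  0 468  32  12 224] med [0.27  0.535 0.277] rect mm [271.4 539.6] [36.5 17.7] 32.2
```

View pics/w.png

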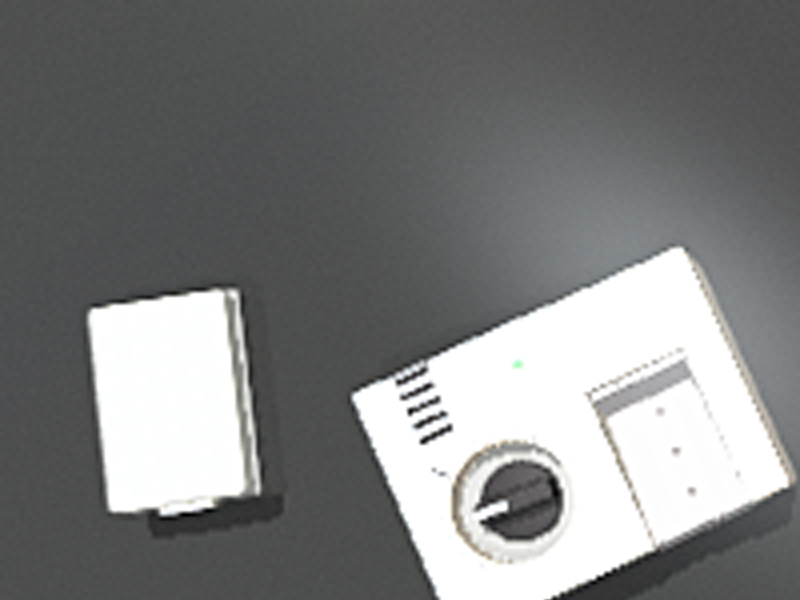

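View pics/m.png

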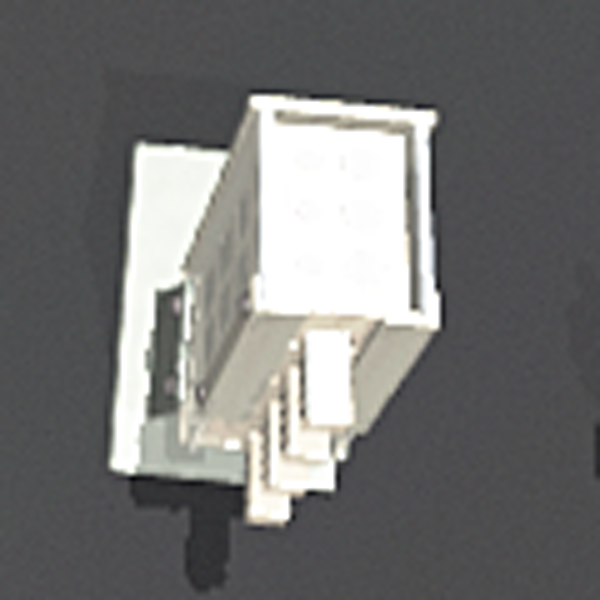

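```bash
python3 - <<'E'
from h import *
p=cv2.imread('pics/top0.png'); d=np.load('pics/top0.npy'); P=cloud('top',d); i,_=cam('top')
z=P[...,2]
dk=((abs(z-.092)<.004)&(d>0)).astype(np.uint8); dk[:,:165]=0; dk[:,285:]=0
cs,h=cv2.findContours(dk,cv2.RETR_CCOMP,cv2.CHAIN_APPROX_NONE)
c=np.array([592.8,209.6])/1000; a=np.radians(24.1); Rw=np.array([[np.cos(a),-np.sin(a)],[np.sin(a),np.cos(a)]])
for k,cc in enumerate(cs):
    if len(cc)<30: continue
    Q=np.array([onz(i,u,v,.092)[:2] for u,v in cc[:,0,:]])
    L=(Q-c)@Rw
    rr=cv2.minAreaRect((L*1000).astype(np.float32)); e=cv2.minEnclosingCircle((Q*1000).astype(np.float32))
    print(k,h[0][k][3],len(cc),'local rect',np.round(rr[0],1),np.round(rr[1],1),round(rr[2],1),'circ world',np.round(e[0],1),round(e[1],1), 'min',L.min(0).round(4),'max',L.max(0).round(4))
g=cv2.cvtColor(p,cv2.COLOR_BGR2GRAY)
big=cv2.resize(p[285:325,185:235],(800,640),interpolation=cv2.INTER_CUBIC)[:600]; cv2.imwrite('pics/k.png',big)
E
```

```text
0 -1 52 local rect [-18.2  43.1] [42.5 11. ] 86.9 circ world [559.4 241.8] 21.3 min [-0.0235  0.0219] max [-0.0124  0.0642]
5 -1 362 local rect [ 0.  -0.5] [204.6 150. ] 90.0 circ world [592.7 209.4] 124.7 min [-0.0749 -0.1028] max [0.075  0.1018]
61 5 91 local rect [-18.5  44.2] [72.8 72.5] 20.7 circ world [559.4 241.6] 38.6 min [-0.0559  0.0069] max [0.0195 0.081 ]
```

View k.

View pics/k.png

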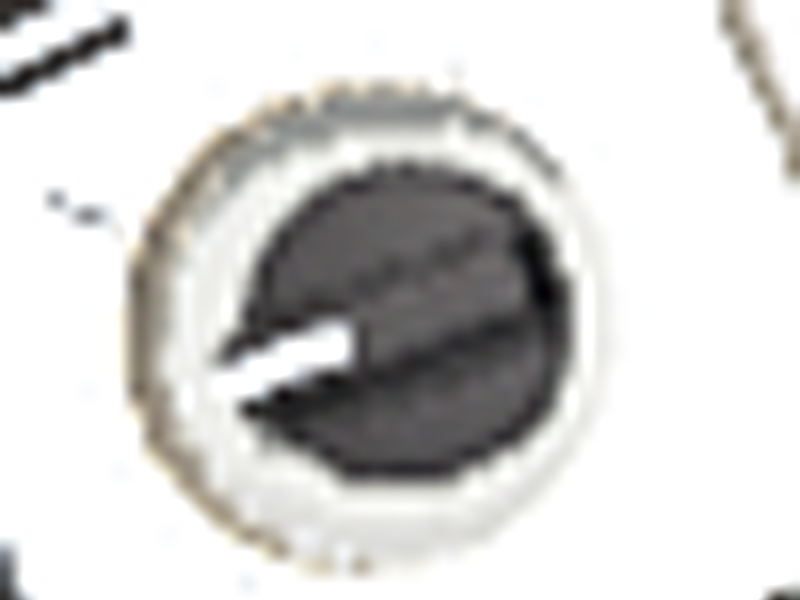

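```bash
cat >> h.py <<'E'
def go(target,turn_heading=None,off=0):
    """print shift units (tool axes) from now to world target of TCP"""
    o,M=obs(); dlt=M.T@(np.array(target)-o['eef_pos'])/.12
    print('shift units',dlt.round(3))
    if turn_heading is not None:
        hx=np.degrees(np.arctan2(M[1,0],M[0,0])); t=(hx-turn_heading+180)%360-180
        print('heading x',round(hx,1),'turn units (cw)',round(t/60,3))
E
python3 - <<'E'
from h import *
i,_=cam('top')
for a,b in [((350,342),(215,385)),((480,240),(300,300)),((540,315),(240,410))]:
    A=onz(i,185+a[0]/16,285+a[1]/16,.088);B=onz(i,185+b[0]/16,285+b[1]/16,.088)
    v=B-A; print(A.round(4),B.round(4),np.degrees(np.arctan2(v[1],v[0])))
go((.558,.242,.231),-72)
E
```

```text
[0.5562 0.2453 0.088 ] [0.5505 0.2644 0.088 ] 106.75305233662858
[0.5704 0.2269 0.088 ] [0.5623 0.2524 0.088 ] 107.54945275205517
[0.5596 0.2183 0.088 ] [0.5469 0.2608 0.088 ] 106.64425590280966
t 0.15 tcp [0.2399 0.4945 0.2306] x [ 0.9   -0.437  0.   ] y [-0.437 -0.9    0.001] z [-0.001 -0.001 -1.   ] w 0.0855 f [-0.7 -0.1  0.1] q [ 1.404  0.256  0.107 -0.    -1.424 -0.285]
shift units [ 3.303e+00  7.360e-01 -2.000e-03]
heading x -25.9 turn units (cw) 0.769
```

```bash
python3 -m handwheel '[[[0.4,0.1,0,0,1],[0.8,0.2,0,0,1],[1,0.25,0,0,1]]]'; python3 -m handwheel '[[[0.4,0.1,0,0,1],[0.8,0.2,0,0,0.6],[1,0.25,0,0,0.3]]]';python3 -m handwheel '[[[0.4,0.1,0,0.1,0.3],[0.8,0.2,0,0.25,0.3],[1,0.24,0,0.4,0.3],[1,0.24,0,0.5,0.3],[1,0.24,0,0.65,0.3],[1,0.24,0,0.77,0.3]]]'; python3 - <<'E'
from h import *
go((.558,.242,.231),-73)
E
```

```text
clock: 0.45
eef_pos: [0.3366, 0.4133, 0.2312]
ee_rot: [3.061, -0.705, 0.0]
ft_force: [-1.2, 0.8, -0.6]
width: 0.0851
clock: 0.75
eef_pos: [0.4317, 0.3335, 0.231]
ee_rot: [3.06, -0.707, 0.0]
ft_force: [-0.9, 0.5, 0.6]
width: 0.0589
clock: 1.35
eef_pos: [0.5253, 0.2573, 0.2307]
ee_rot: [2.533, -1.856, -0.001]
ft_force: [-1.0, -0.2, 0.0]
width: 0.0252
t 1.35 tcp [0.5253 0.2573 0.2307] x [ 0.301 -0.954  0.   ] y [-0.954 -0.301  0.001] z [-0.001 -0.001 -1.   ] w 0.0252 f [-1.  -0.2  0. ] q [ 0.722  0.326  0.204 -0.    -1.45  -0.417]
shift units [ 0.204 -0.222 -0.003]
heading x -72.5 turn units (cw) 0.009
```

```bash
python3 -m handwheel '[[[0.2,-0.22,0.15,0,0.3],[0.2,-0.22,0.3,0,0.3],[0.2,-0.22,0.3,0,0.3]]]'; python3 - <<'E'
from h import *
go((.558,.242,.074),-73)
i=robot.camera_info('wrist')
p,d=robot.camera('wrist'); cv2.imwrite('pics/w1.png',p)
E
```

```text
clock: 1.65
eef_pos: [0.5565, 0.242, 0.1917]
ee_rot: [2.534, -1.847, -0.005]
ft_force: [0.1, 0.2, -0.1]
width: 0.0254
t 1.65 tcp [0.5565 0.242  0.1917] x [ 0.306 -0.952  0.001] y [-0.952 -0.306  0.007] z [-0.006 -0.003 -1.   ] w 0.0254 f [ 0.1  0.2 -0.1] q [ 6.670e-01  3.860e-01  1.940e-01 -1.000e-03 -1.385e+00 -3.550e-01]
shift units [ 0.003 -0.019  0.981]
heading x -72.2 turn units (cw) 0.014
```

View pics/w1.png

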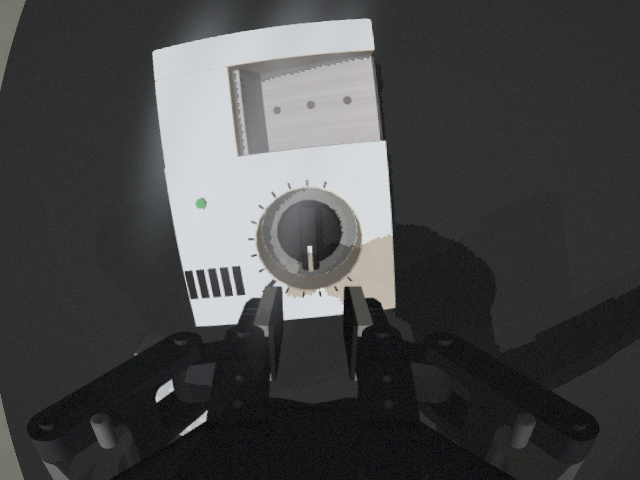

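```bash
python3 -m handwheel '[[[0,-0.02,0.3,0,0.3],[0,-0.02,0.6,0,0.3],[0,-0.02,0.85,0,0.3],[0,-0.02,0.97,0,0.3],[0,-0.02,0.97,0,0.3]]]'; python3 -m handwheel '[[[0,0,0,0,0],[0,0,0,0,0],[0,0,0,0,0],[0,0,0,0,0]]]' 30; python3 - <<'E'
from h import *
go((.558,.242,.074),-112.6)
E
```

```text
clock: 2.2
eef_pos: [0.5588, 0.2436, 0.0777]
ee_rot: [2.538, -1.846, -0.002]
ft_force: [0.0, 0.2, -0.4]
width: 0.0256
clock: 2.6
eef_pos: [0.5582, 0.2438, 0.0801]
ee_rot: [2.539, -1.848, -0.003]
ft_force: [-6.5, -0.0, 0.0]
width: 0.0109
t 2.6 tcp [0.5582 0.2438 0.0801] x [ 0.308 -0.952 -0.001] y [-0.952 -0.308  0.003] z [-0.003 -0.    -1.   ] w 0.0109 f [-6.5 -0.   0. ] q [ 0.667  0.455  0.008 -0.002 -1.125 -0.354]
shift units [0.014 0.006 0.051]
heading x -72.1 turn units (cw) 0.675
```

```bash
python3 -m handwheel '[[[0,0,0,0.13,0],[0,0,0,0.26,0],[0,0,0,0.39,0],[0,0,0,0.52,0],[0,0,0,0.65,0],[0,0,0,0.68,0],[0,0,0,0.68,0],[0,0,0,0.68,0]]]'; python3 - <<'E'
from h import *
go((.558,.242,.074),-112.6)
E
```

```text
clock: 3.4
eef_pos: [0.5602, 0.2437, 0.0801]
ee_rot: [-1.738, 2.616, -0.0]
ft_force: [-1.1, -1.2, 0.4]
width: 0.0109
t 3.4 tcp [0.5602 0.2437 0.0801] x [-0.388 -0.922 -0.   ] y [-0.922  0.388 -0.001] z [ 0.001  0.    -1.   ] w 0.0109 f [-1.1 -1.2  0.4] q [ 0.666  0.456  0.009  0.    -1.122 -1.065]
shift units [0.02  0.011 0.051]
heading x -112.8 turn units (cw) -0.004
```

```bash
python3 -m handwheel '[[[0,0,0,0,0.3],[0,0,0,0,0.3],[0,0,0,0,0.3]]]'; python3 -m handwheel '[[[0,0,-0.3,0,0.3],[0,0,-0.7,0,0.3],[0,0,-1,0,0.3],[0,0,-1,0,0.3]]]'; python3 - <<'E'
from h import *
go((.50,-.1,.3),-186)
p,d=robot.camera('wrist'); cv2.imwrite('pics/w2.png',p)
E
```

```text
clock: 3.7
eef_pos: [0.5606, 0.2443, 0.0796]
ee_rot: [-1.736, 2.616, -0.0]
ft_force: [-0.5, -0.4, 0.5]
width: 0.0255
clock: 4.1
eef_pos: [0.563, 0.2451, 0.2061]
ee_rot: [-1.73, 2.607, -0.002]
ft_force: [0.9, 0.8, 0.6]
width: 0.0255
t 4.1 tcp [0.563  0.2451 0.2061] x [-0.388 -0.922 -0.01 ] y [-0.921  0.388 -0.008] z [ 0.011  0.006 -1.   ] w 0.0255 f [0.9 0.8 0.6] q [ 0.666  0.381  0.222  0.003 -1.398 -1.065]
shift units [ 2.846 -0.639 -0.806]
heading x -112.8 turn units (cw) 1.219
```

View pics/w2.png

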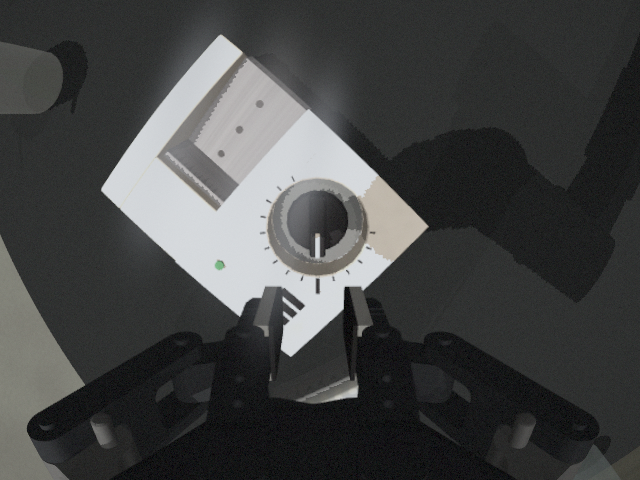

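```bash
python3 - <<'E'
from h import *
d=np.load('pics/top0.npy'); P=cloud('top',d)
p=cv2.imread('pics/top0.png')
Q=P[222:250,406:430].reshape(-1,3)
c=Q.mean(0); u,s,vt=np.linalg.svd(Q-c); n=vt[2]*np.sign(vt[2,2]); res=(Q-c)@n
Q=Q[abs(res)<.003]; c=Q.mean(0); u,s,vt=np.linalg.svd(Q-c); n=vt[2]*np.sign(vt[2,2]); print('top face n',n,'tilt',np.degrees(np.arccos(n[2])),'yaw',np.degrees(np.arctan2(n[1],n[0])),c, ((Q-c)@n).std())
# top-face points all within plane
dist=(P-c)@n
m=(abs(dist)<.003)&(np.abs(P[...,0]-c[0])<.08)&(abs(P[...,1]-c[1])<.06)&(d>0)
ex=np.array([n[2],0,0]); yaw=np.arctan2(n[1],n[0])
for yw in [yaw,np.radians(-6)]:
    X=np.array([np.cos(yw),np.sin(yw),0]);Y=np.array([-np.sin(yw),np.cos(yw),0])
    xs=np.cross(Y,n)
    mm=m; L=np.stack([(P[mm]-c)@xs,(P[mm]-c)@Y],1)*1000
    print('rect',cv2.minAreaRect(L.astype(np.float32)), np.percentile(L,[1,50,99],axis=0))
# tab 4 top: plane 18mm lower
for k in range(4):
    m=(abs(dist+.018+.036*k)<.004)&(np.abs(P[...,0]-c[0]+.07+.0123*k)<.045)&(abs(P[...,1]-c[1])<.04)&(d>0)
    v,u=np.nonzero(m); print(k,m.sum(),u.min(),u.max(),v.min(),v.max())
    L=np.stack([(P[m]-c)@xs,(P[m]-c)@Y],1)*1000
    print(cv2.minAreaRect(L.astype(np.float32)), np.percentile(L,[2,50,98],axis=0))
E
python3 -c "
import cv2
p=cv2.imread('pics/side0.png'); cv2.imwrite('pics/s.png',cv2.resize(p[265:390,265:390],(600,600),interpolation=cv2.INTER_CUBIC))"
```

```text
top face n [ 0.29354384 -0.39543777  0.87032235] tilt 29.503880246399124 yaw -53.41253031568549 [ 0.69545048 -0.21013622  0.22249256] 0.0013453598238689982
rect ((1.5390005111694336, 2.9527969360351562), (99.12887573242188, 74.38066101074219), 45.68923568725586) [[-51.69958602 -52.18617667]
 [ -3.57032637   5.94909814]
 [ 34.59850876  58.81523961]]
rect ((2.930908203125, 1.3580360412597656), (92.63009643554688, 69.8117446899414), 2.5011258125305176) [[-41.40901333 -30.59041845]
 [  1.23575948   2.58263064]
 [ 45.63884855  34.73049534]]
0 203 400 431 254 275
((-43.14881134033203, -1.4546966552734375), (50.16413879394531, 51.85319900512695), 40.534603118896484) [[-71.55349576 -30.73614334]
 [-47.66030242  -0.28003339]
 [-34.28801629  30.67762712]]
1 119 397 427 262 282
((-53.50391387939453, 0.4870758056640625), (68.0979995727539, 38.115333557128906), 82.02379608154297) [[-71.73349908 -32.92659033]
 [-53.58373336   5.9316045 ]
 [-34.40932312  31.17777788]]
2 82 394 420 269 289
((-53.00182342529297, 2.917146682739258), (60.604469299316406, 37.906856536865234), 80.92798614501953) [[-71.32775429 -28.609023  ]
 [-54.36249115   7.74620589]
 [-33.46138015  28.4660969 ]]
3 59 392 418 274 294
((-51.945274353027344, -2.819446563720703), (63.84138870239258, 38.4966926574707), 87.04530334472656) [[-70.75854884 -32.73518607]
 [-49.02358786   8.77589526]
 [-32.3172588   26.67468751]]
```

View pics/s.png

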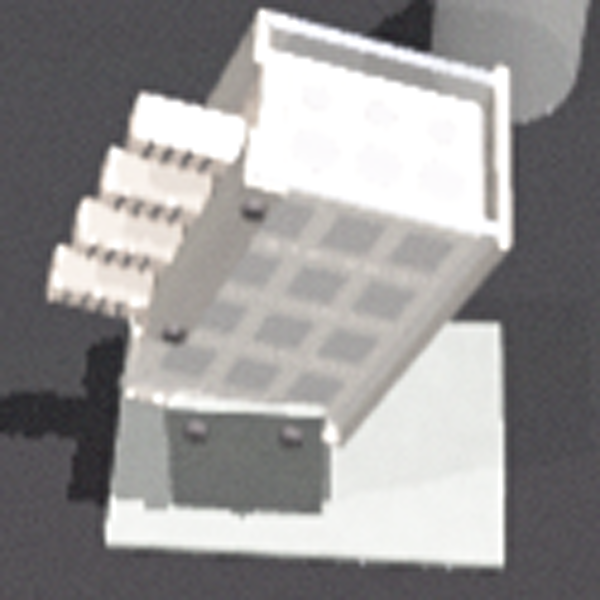

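```bash
python3 - <<'E'
from h import *
go((.60,-.02,.3))
E
```

```text
t 4.15 tcp [0.5615 0.2448 0.2025] x [-0.389 -0.921 -0.006] y [-0.921  0.389 -0.004] z [ 0.006  0.004 -1.   ] w 0.0253 f [ 0.1  0.5 -0.8] q [ 6.660e-01  3.830e-01  2.170e-01  1.000e-03 -1.396e+00 -1.065e+00]
shift units [ 1.904 -1.156 -0.82 ]
```

```bash
python3 -m handwheel '[[[0.3,-0.2,-0.13,0,0.3],[0.65,-0.4,-0.27,0,0.3],[0.95,-0.58,-0.4,0,0.3]]]';  python3 -m handwheel '[[[0.3,-0.2,-0.13,0,0.3],[0.65,-0.4,-0.27,0,0.3],[0.95,-0.58,-0.42,0,0.3],[0.95,-0.58,-0.42,0,0.3],[0.95,-0.58,-0.42,0,0.3]]]'; python3 - <<'E'
from h import *
obs()
i=robot.camera_info('wrist'); print(i['eye'],i['orientation'])
p,d=robot.camera('wrist'); cv2.imwrite('pics/w3.png',p); np.savez('pics/w3.npz',d=d,eye=i['eye'],ori=i['orientation'])
E
```

```text
clock: 4.45
eef_pos: [0.5793, 0.1103, 0.2463]
ee_rot: [1.737, -2.615, -0.001]
ft_force: [0.6, 0.2, 0.3]
width: 0.0257
clock: 4.95
eef_pos: [0.5996, -0.0212, 0.2964]
ee_rot: [1.734, -2.619, -0.001]
ft_force: [0.0, 1.5, -0.0]
width: 0.0259
t 4.95 tcp [ 0.5996 -0.0212  0.2964] x [-0.391 -0.921 -0.   ] y [-0.921  0.391  0.001] z [-0.001  0.    -1.   ] w 0.0259 f [ 0.   1.5 -0. ] q [ 2.250e-01  3.530e-01  4.070e-01 -1.000e-03 -1.626e+00 -6.260e-01]
[ 0.57280926 -0.08303978  0.43833817] [-0.07690096 -0.37384991  2.71742703]
```

View pics/w3.png

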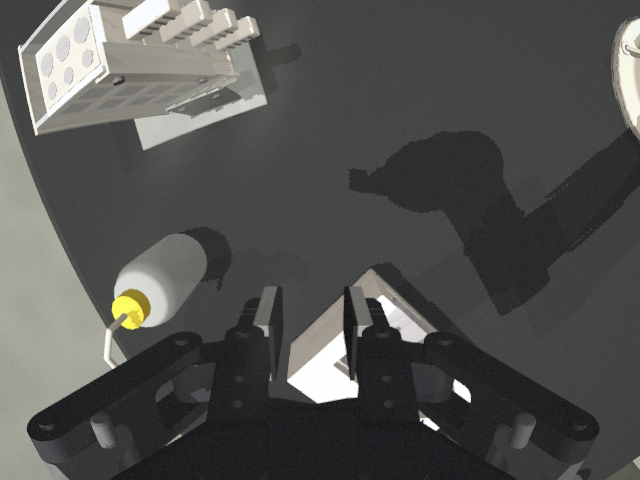

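```bash
cat >> h.py <<'E'
def fray(u,v,i):
    """fisheye ray directions in world for pixel arrays"""
    x=(np.asarray(u,float)-i['cx'])/i['fx']; y=(np.asarray(v,float)-i['cy'])/i['fy']
    r=np.hypot(x,y)+1e-12
    cd=np.stack([np.sin(r)*x/r,-np.sin(r)*y/r,-np.cos(r)],-1)
    return cd@R.from_rotvec(i['orientation']).as_matrix().T, np.cos(r)
def fpoint(u,v,d,i):
    D,c=fray(u,v,i); return i['eye']+D*(np.asarray(d)/c)[...,None]
def fproj(Pw,i):
    M=R.from_rotvec(i['orientation']).as_matrix(); q=(np.asarray(Pw)-i['eye'])@M
    x,y,z=q[...,0],-q[...,1],-q[...,2]; s=np.hypot(x,y); th=np.arctan2(s,z)
    return np.stack([i['cx']+i['fx']*th*x/s,i['cy']+i['fy']*th*y/s],-1)
def pproj(Pw,i):
    M=R.from_rotvec(i['orientation']).as_matrix(); q=(np.asarray(Pw)-i['eye'])@M
    return np.stack([i['cx']+i['fx']*q[...,0]/-q[...,2],i['cy']-i['fy']*q[...,1]/-q[...,2]],-1)
E
python3 - <<'E'
from h import *
p=cv2.imread('pics/w3.png'); cv2.imwrite('pics/w3z.png',cv2.resize(p[0:150,80:280],(800,600),interpolation=cv2.INTER_CUBIC))
E
```

View pics/w3z.png

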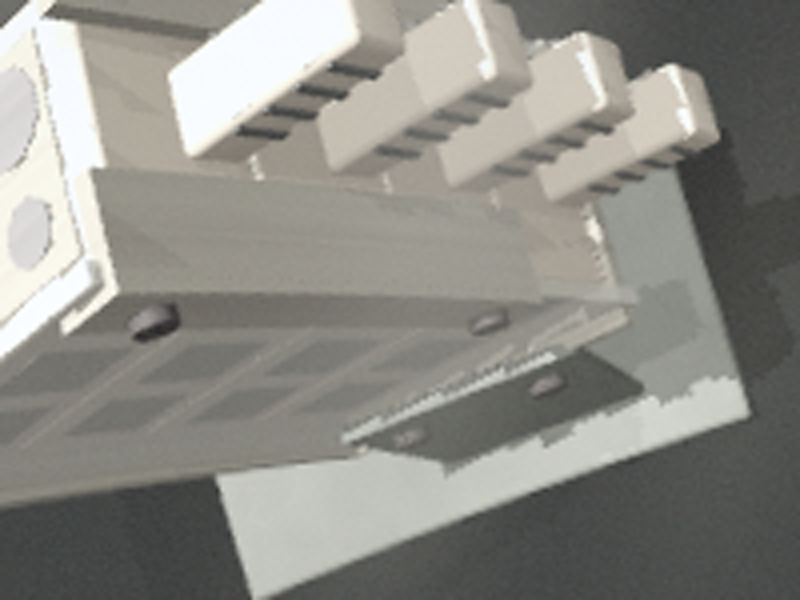

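```bash
cat > mag.py <<'E'
from h import *
from scipy.optimize import least_squares
s,c=np.sin(np.radians(20)),np.cos(np.radians(20))
def cart(pl,k):  # cartridge-local pt -> magazine frame rel place_1
    x,y,z=pl; z=z+.036*k
    return np.array([x*c+z*s, y, -x*s+z*c])
def world(t,pts):
    yw=t[3]; Rz=np.array([[np.cos(yw),-np.sin(yw),0],[np.sin(yw),np.cos(yw),0],[0,0,1]])
    return np.asarray(pts)@Rz.T+t[:3]
E
python3 - <<'E'
from mag import *
z=np.load('pics/w3.npz'); i=robot.camera_info('wrist'); i['eye']=z['eye']; i['orientation']=z['ori']; d=z['d']
obsv=[((-.082,.009,.018),3,(360,40)),((-.082,.009,.018),2,(488,82)),((-.082,.009,.018),1,(603,110)),((-.082,.009,.018),0,(694,128)),
((-.082,-.009,.018),1,(575,38)),((-.082,-.009,.018),0,(670,68)),
((-.042,.009,.018),3,(195,152)),((-.042,.009,.018),2,(335,168)),((-.042,.009,.018),1,(455,186)),((-.042,.009,.018),0,(547,198)),((-.042,-.009,.018),3,(170,75))]
L=np.array([cart(a,k) for a,k,_ in obsv]); U=np.array([(80+u/4,v/4) for *_,(u,v) in obsv])
f=lambda t:(fproj(world(t,L),i)-U).ravel()
r=least_squares(f,[.68,-.19,.085,-.1]); print(r.x,np.degrees(r.x[3])); print(f(r.x).reshape(-1,2).round(1).T)
r2=least_squares(lambda t:f([t[0],t[1],.085,t[2]]),[.68,-.19,-.1]); print('z fixed',r2.x,np.degrees(r2.x[2]));print(f([r2.x[0],r2.x[1],.085,r2.x[2]]).reshape(-1,2).round(1).T)
it=robot.camera_info('top'); isd=robot.camera_info('side')
for t in (r.x,[r2.x[0],r2.x[1],.085,r2.x[2]]):
    W=world(t,L)
    print('top m.png',((pproj(W,it)-[350,190])*5).round(0).tolist())
    print('side s.png',((pproj(W,isd)-[265,265])*4.8).round(0).tolist())
# depth check
for (a,k,(u,v)) in obsv:
    uu,vv=int(80+u/4)-1,int(v/4)
    print(k,a,fpoint(uu,vv,d[vv,uu],i).round(4))
# foot corner at z .008
D,_=fray(80+748/4,413/4,i); e=i['eye']; print('foot LF',(e+D*(.008-e[2])/D[2]).round(4))
for u,v in ((250,598),(222,478)):
    D,_=fray(80+u/4,v/4,i); print('foot',(e+D*(.008-e[2])/D[2]).round(4))
E
```

```text
[ 0.65208653 -0.21022862  0.07376303 -0.1313174 ] -7.523932935646601
[[ 0.7  1.8 -0.2 -1.1  1.5 -0.2 -0.2 -0.9 -2.3 -1.4  1.4]
 [ 1.2 -1.1 -0.6  1.4 -1.9 -1.3  1.2  1.   0.3  1.1 -1.4]]
z fixed [ 0.65011628 -0.20507324 -0.12383562] -7.095258614166484
[[-0.3  2.5  1.5  1.2  2.7  1.7 -3.  -2.  -2.2 -0.5 -1.7]
 [ 0.2 -1.6 -0.9  1.4 -2.9 -2.   2.2  1.8  1.1  1.9 -1.4]]
top m.png [[311.0, 415.0], [290.0, 448.0], [271.0, 478.0], [252.0, 507.0], [312.0, 483.0], [292.0, 512.0], [312.0, 326.0], [292.0, 361.0], [272.0, 394.0], [254.0, 424.0], [356.0, 331.0]]
side s.png [[146.0, 115.0], [117.0, 167.0], [90.0, 215.0], [65.0, 261.0], [83.0, 256.0], [58.0, 301.0], [251.0, 144.0], [219.0, 194.0], [189.0, 242.0], [161.0, 286.0], [246.0, 186.0]]
top m.png [[306.0, 419.0], [285.0, 452.0], [265.0, 483.0], [247.0, 512.0], [307.0, 488.0], [288.0, 516.0], [306.0, 328.0], [285.0, 364.0], [266.0, 397.0], [249.0, 428.0], [350.0, 333.0]]
side s.png [[138.0, 85.0], [109.0, 139.0], [83.0, 189.0], [57.0, 235.0], [76.0, 229.0], [51.0, 275.0], [244.0, 114.0], [212.0, 166.0], [183.0, 215.0], [155.0, 260.0], [240.0, 156.0]]
3 (-0.082, 0.009, 0.018) [ 0.6185 -0.1939  0.2286]
2 (-0.082, 0.009, 0.018) [ 0.6081 -0.1921  0.1949]
1 (-0.082, 0.009, 0.018) [ 0.5955 -0.1903  0.1625]
0 (-0.082, 0.009, 0.018) [ 0.5824 -0.1897  0.1295]
1 (-0.082, -0.009, 0.018) [ 0.5949 -0.2076  0.1613]
0 (-0.082, -0.009, 0.018) [ 0.5819 -0.2058  0.1274]
3 (-0.042, 0.009, 0.018) [ 0.6537 -0.1979  0.2171]
2 (-0.042, 0.009, 0.018) [ 0.6426 -0.1973  0.1816]
1 (-0.042, 0.009, 0.018) [ 0.63   -0.1956  0.1475]
0 (-0.042, 0.009, 0.018) [ 0.6187 -0.1954  0.1143]
3 (-0.042, -0.009, 0.018) [ 0.6532 -0.2149  0.216 ]
foot LF [ 0.6039 -0.1441  0.008 ]
foot [ 0.7667 -0.1628  0.008 ]
foot [ 0.7596 -0.2014  0.008 ]
```

```bash
python3 - <<'E'
from mag import *
W=np.array([[.6185,-.1939,.2286],[.6081,-.1921,.1949],[.5955,-.1903,.1625],[.5824,-.1897,.1295],[.5949,-.2076,.1613],[.5819,-.2058,.1274],[.6537,-.1979,.2171],[.6426,-.1973,.1816],[.63,-.1956,.1475],[.6187,-.1954,.1143],[.6532,-.2149,.216]])
o=[((-.082,.009,.018),3),((-.082,.009,.018),2),((-.082,.009,.018),1),((-.082,.009,.018),0),((-.082,-.009,.018),1),((-.082,-.009,.018),0),((-.042,.009,.018),3),((-.042,.009,.018),2),((-.042,.009,.018),1),((-.042,.009,.018),0),((-.042,-.009,.018),3)]
L=np.array([cart(a,k) for a,k in o])
for yw in (None,-6.5):
    f=(lambda t:(world(t,L)-W).ravel()) if yw is None else (lambda t:(world([*t[:3],np.radians(yw)],L)-W).ravel())
    r=least_squares(f,[.65,-.2,.085,-.1]); print(r.x.round(4),np.degrees(r.x[3]),(f(r.x)*1000).reshape(-1,3).round(1).T)
E
```

```text
[ 0.6515 -0.2067  0.083  -0.1223] -7.005085666531381 [[ 0.3 -1.5 -1.1 -0.2 -2.7 -1.9  2.5  1.3  1.7  0.8  0.8]
 [ 0.3  0.  -0.3  0.6 -0.9 -1.2 -0.3  0.6  0.4  1.7 -1.1]
 [ 0.9  0.7 -0.7 -1.5  0.5  0.6 -1.3  0.4  0.6  0.  -0.2]]
[ 0.6515 -0.2064  0.083  -0.1   ] -5.729577951308233 [[ 0.3 -1.5 -1.2 -0.3 -2.6 -1.8  2.5  1.3  1.7  0.8  0.9]
 [ 0.3 -0.1 -0.5  0.3 -1.1 -1.5  0.1  0.9  0.6  1.8 -0.8]
 [ 0.9  0.7 -0.7 -1.5  0.5  0.6 -1.3  0.4  0.6  0.  -0.2]]
```

```bash
python3 - <<'E'
from h import *
go((.517,-.191,.26),-186.5)
E
```

```text
t 5.0 tcp [ 0.5993 -0.0202  0.2959] x [-0.389 -0.921  0.   ] y [-0.921  0.389  0.002] z [-0.002  0.    -1.   ] w 0.0256 f [-0.3  0.9 -0.1] q [ 2.260e-01  3.530e-01  4.060e-01 -1.000e-03 -1.626e+00 -6.260e-01]
shift units [1.578 0.077 0.3  ]
heading x -112.9 turn units (cw) 1.227
```

```bash
python3 -m handwheel '[[[0.3,0.1,0,0.14,0.45],[0.6,0.12,0,0.28,0.45],[0.9,0.08,0,0.42,0.45],[1,0.08,0,0.56,0.45],[1,0.08,0,0.7,0.45],[1,0.08,0,0.84,0.45],[1,0.08,0,0.98,0.45]]]'; python3 - <<'E'
from h import *
go((.517,-.191,.26),-186.5)
E
```

```text
clock: 5.7
eef_pos: [0.5438, -0.1258, 0.296]
ee_rot: [0.221, -3.132, -0.001]
ft_force: [-0.1, -0.5, 0.1]
width: 0.0383
t 5.7 tcp [ 0.5438 -0.1258  0.296 ] x [-0.99  -0.141  0.002] y [-0.141  0.99   0.001] z [-0.002  0.001 -1.   ] w 0.0383 f [-0.1 -0.5  0.1] q [ 5.300e-02  2.650e-01  2.840e-01 -1.000e-03 -1.592e+00 -1.482e+00]
shift units [ 0.297 -0.507  0.3  ]
heading x -171.9 turn units (cw) 0.243
```

```bash
python3 -m handwheel '[[[0.3,-0.3,0.1,0.12,0.45],[0.3,-0.51,0.3,0.24,0.45],[0.3,-0.51,0.6,0.24,0.45],[0.3,-0.51,0.9,0.24,0.45],[0.3,-0.51,1,0.24,0.45]]]'; python3 - <<'E'
from h import *
go((.517,-.191,.125),-186.5)
E
```

```text
clock: 6.2
eef_pos: [0.5148, -0.1911, 0.1724]
ee_rot: [-0.165, -3.129, -0.003]
ft_force: [-0.0, 0.9, -0.6]
width: 0.0381
t 6.2 tcp [ 0.5148 -0.1911  0.1724] x [-0.994  0.105  0.008] y [0.105 0.994 0.002] z [-0.008  0.003 -1.   ] w 0.0381 f [-0.   0.9 -0.6] q [-0.072  0.284 -0.003 -0.002 -1.293 -1.604]
shift units [-0.022  0.002  0.395]
heading x 174.0 turn units (cw) 0.008
```

```bash
python3 -m handwheel '[[[0,0,0.2,0,0.4],[0,0,0.35,0,0.4],[0,0,0.35,0,0.4],[0,0,0.35,0,0.4]]]'; python3 - <<'E'
from h import *
go((.517,-.191,.125),-186.5)
p,d=robot.camera('side'); cv2.imwrite('pics/s1.png',cv2.resize(p[200:400,180:400],(660,600),interpolation=cv2.INTER_CUBIC)); np.save('pics/s1.npy',d)
p,d=robot.camera('wrist'); cv2.imwrite('pics/w4.png',p)
E
```

```text
clock: 6.6
eef_pos: [0.5179, -0.1926, 0.1362]
ee_rot: [0.164, 3.137, -0.001]
ft_force: [-0.2, -0.5, 0.7]
width: 0.0342
t 6.6 tcp [ 0.5179 -0.1926  0.1362] x [-0.995  0.104 -0.   ] y [ 0.104  0.995 -0.001] z [ 0.    -0.001 -1.   ] w 0.0342 f [-0.2 -0.5  0.7] q [-7.200e-02  3.070e-01 -6.700e-02  1.000e-03 -1.196e+00 -1.603e+00]
shift units [0.009 0.012 0.093]
heading x 174.0 turn units (cw) 0.008
```

View pics/s1.png

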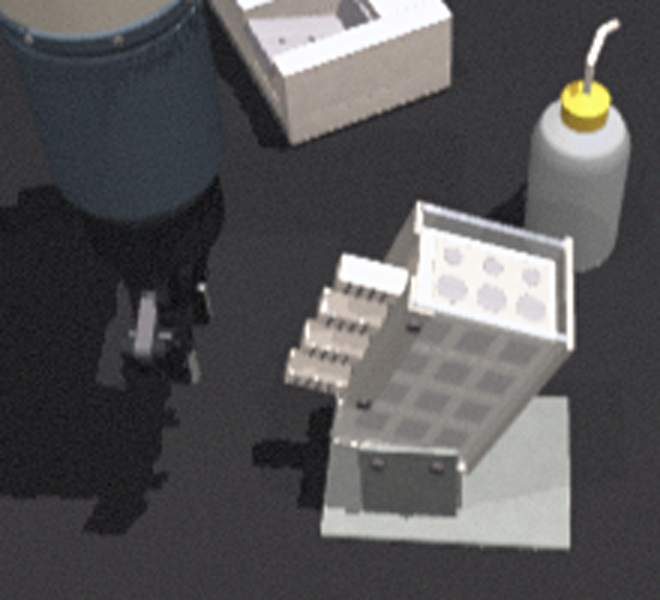

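View pics/w4.png

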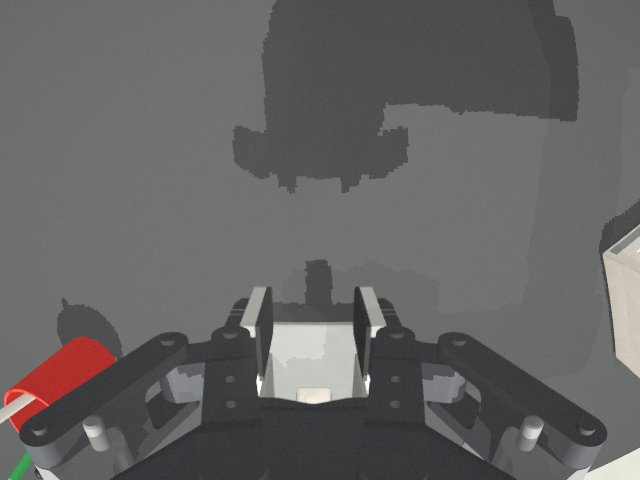

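```bash
python3 - <<'E'
from h import *
o,M=obs()
d=np.load('pics/s1.npy'); P=cloud('side',d)
L=(P-o['eef_pos'])@M*1000
m=(d>0)&(abs(L[...,0])<90)&(abs(L[...,1])<90)&(L[...,2]<5)&(L[...,2]>-260)&(P[...,2]>.03)
Q=L[m]; print(len(Q))
for a in range(-260,0,10):
    k=(Q[:,2]>=a)&(Q[:,2]<a+10)
    if k.sum()>3: print(a,k.sum(),'x',Q[k,0].min().round(),Q[k,0].max().round(),'y',Q[k,1].min().round(),Q[k,1].max().round())
E
```

```text
t 6.7 tcp [ 0.5184 -0.1929  0.1369] x [-0.994  0.105 -0.003] y [ 0.105  0.994 -0.001] z [ 0.002 -0.001 -1.   ] w 0.0341 f [0.4 0.1 0.1] q [-7.300e-02  3.060e-01 -6.700e-02  1.000e-03 -1.196e+00 -1.603e+00]
3937
-260 317 x -45.0 40.0 y -46.0 8.0
-250 293 x -45.0 39.0 y -46.0 2.0
-240 289 x -44.0 39.0 y -47.0 11.0
-230 277 x -45.0 39.0 y -46.0 10.0
-220 269 x -45.0 38.0 y -47.0 9.0
-210 263 x -44.0 39.0 y -47.0 7.0
-200 251 x -44.0 39.0 y -46.0 5.0
-190 61 x -44.0 38.0 y -45.0 7.0
-180 123 x -36.0 23.0 y -39.0 -6.0
-170 192 x -37.0 29.0 y -39.0 5.0
-160 174 x -37.0 33.0 y -39.0 7.0
-150 183 x -37.0 32.0 y -38.0 0.0
-140 176 x -37.0 32.0 y -39.0 11.0
-130 61 x -34.0 23.0 y -40.0 -14.0
-120 74 x -11.0 10.0 y -43.0 -26.0
-110 184 x -19.0 20.0 y -66.0 -11.0
-100 160 x -19.0 20.0 y -67.0 -7.0
-90 51 x -16.0 13.0 y -64.0 -17.0
-80 78 x -17.0 18.0 y -61.0 19.0
-70 90 x -89.0 17.0 y -57.0 24.0
-60 85 x -90.0 12.0 y -53.0 18.0
-50 47 x -90.0 9.0 y -49.0 27.0
-40 18 x -11.0 -6.0 y -23.0 22.0
-30 93 x -90.0 -6.0 y -29.0 20.0
-20 93 x -90.0 8.0 y -32.0 23.0
-10 35 x -89.0 12.0 y -30.0 18.0
```

```bash
python3 -m handwheel '[[[-0.1,0.01,0.17,0,0.4],[-0.2,0.01,0.17,0,0.4],[-0.3,0.01,0.17,0,0.4],[-0.36,0.01,0.17,0,0.4],[-0.38,0.01,0.17,0,0.4]]]'; python3 -m handwheel '[[[-0.02,0,0,0,0.4],[-0.04,0,0,0,0.4],[-0.06,0,0,0,0.4],[-0.08,0,0,0,0.4],[-0.09,0,0,0,0.4],[-0.09,0,0,0,0.4]]]'; python3 - <<'E'
from h import *
o,M=obs(); t=o['eef_pos']-np.array([.6515,-.2065,.084]); yw=np.radians(-6.5)
print('mag rel',(t[0]*np.cos(yw)+t[1]*np.sin(yw)).round(4),(-t[0]*np.sin(yw)+t[1]*np.cos(yw)).round(4),t[2].round(4))
p,d=robot.camera('side'); cv2.imwrite('pics/s2.png',cv2.resize(p[200:400,180:400],(660,600),interpolation=cv2.INTER_CUBIC)); np.save('pics/s2.npy',d)
p,d=robot.camera('wrist'); cv2.imwrite('pics/w5.png',cv2.resize(p[260:420,210:430],(770,560)))
E
```

```text
clock: 7.2
eef_pos: [0.5637, -0.1967, 0.1156]
ee_rot: [0.166, 3.136, -0.0]
ft_force: [0.5, -0.4, 0.1]
width: 0.0342
clock: 7.8
eef_pos: [0.5736, -0.1978, 0.1148]
ee_rot: [-0.167, -3.137, 0.0]
ft_force: [-1.0, 0.3, -0.2]
width: 0.0341
t 7.8 tcp [ 0.5736 -0.1978  0.1148] x [-0.994  0.106  0.   ] y [ 0.106  0.994 -0.   ] z [-0.  0. -1.] w 0.0341 f [-1.   0.3 -0.2] q [-0.075  0.423  0.049  0.    -1.198 -1.602]
mag rel -0.0784 -0.0002 0.0308
```

View pics/s2.png

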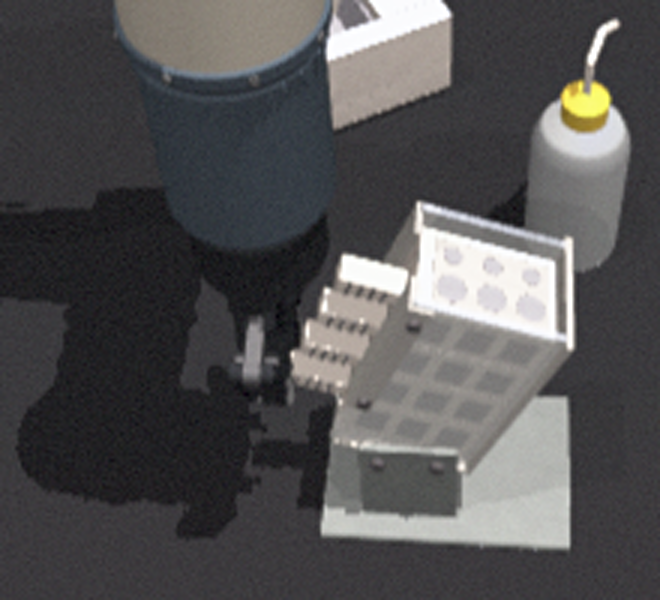

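View pics/w5.png

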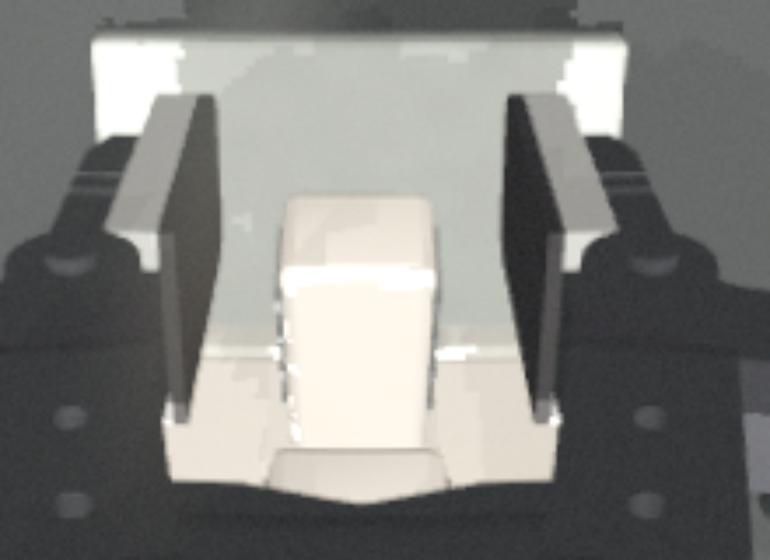

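```bash
python3 -m handwheel '[[[-0.01,0,0,0,0],[-0.01,0,0,0,0],[-0.01,0,0,0,0],[-0.01,0,0,0,0],[-0.01,0,0,0,0]]]' 80; python3 - <<'E'
from h import *
o,M=obs(); t=o['eef_pos']-np.array([.6515,-.2065,.084]); yw=np.radians(-6.5)
print('mag rel',(t[0]*np.cos(yw)+t[1]*np.sin(yw)).round(4),(-t[0]*np.sin(yw)+t[1]*np.cos(yw)).round(4),t[2].round(4))
p,d=robot.camera('wrist'); cv2.imwrite('pics/w6.png',cv2.resize(p[260:420,210:430],(770,560)))
E
```

```text
clock: 8.4
eef_pos: [0.5749, -0.1981, 0.1152]
ee_rot: [0.167, 3.137, -0.0]
ft_force: [0.5, 0.5, 2.5]
width: 0.0151
t 8.4 tcp [ 0.5749 -0.1981  0.1152] x [-0.994  0.106 -0.001] y [ 0.106  0.994 -0.   ] z [ 0.001 -0.    -1.   ] w 0.0151 f [0.5 0.5 2.5] q [-0.075  0.424  0.053  0.    -1.199 -1.602]
mag rel -0.0771 -0.0003 0.0312
```

View pics/w6.png

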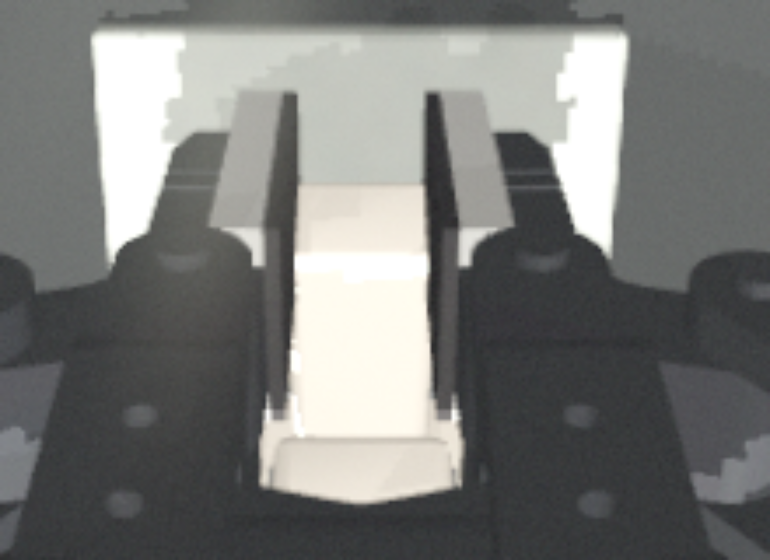

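```bash
python3 -m handwheel '[[[0.03,0,-0.01,0,0],[0.06,0,-0.022,0,0],[0.1,0,-0.036,0,0],[0.14,0,-0.051,0,0],[0.18,0,-0.066,0,0],[0.22,0,-0.08,0,0],[0.26,0,-0.095,0,0],[0.3,0,-0.11,0,0],[0.32,0,-0.116,0,0],[0.32,0,-0.116,0,0]]]'; python3 - <<'E'
from h import *
o,M=obs(); t=o['eef_pos']-np.array([.6515,-.2065,.084]); yw=np.radians(-6.5)
print('mag rel',(t[0]*np.cos(yw)+t[1]*np.sin(yw)).round(4),(-t[0]*np.sin(yw)+t[1]*np.cos(yw)).round(4),t[2].round(4))
p,d=robot.camera('side'); cv2.imwrite('pics/s3.png',cv2.resize(p[200:400,180:400],(660,600),interpolation=cv2.INTER_CUBIC))
p,d=robot.camera('wrist'); cv2.imwrite('pics/w7.png',cv2.resize(p[260:420,210:430],(770,560)))
E
```

```text
clock: 9.45
eef_pos: [0.5369, -0.1936, 0.1291]
ee_rot: [0.166, 3.136, 0.0]
ft_force: [4.2, 0.5, 0.2]
width: 0.015
t 9.45 tcp [ 0.5369 -0.1936  0.1291] x [-0.994  0.106 -0.002] y [0.106 0.994 0.   ] z [ 0.002  0.    -1.   ] w 0.015 f [4.2 0.5 0.2] q [-0.072  0.345 -0.03  -0.    -1.194 -1.604]
mag rel -0.1153 -0.0002 0.0451
```

View pics/s3.png

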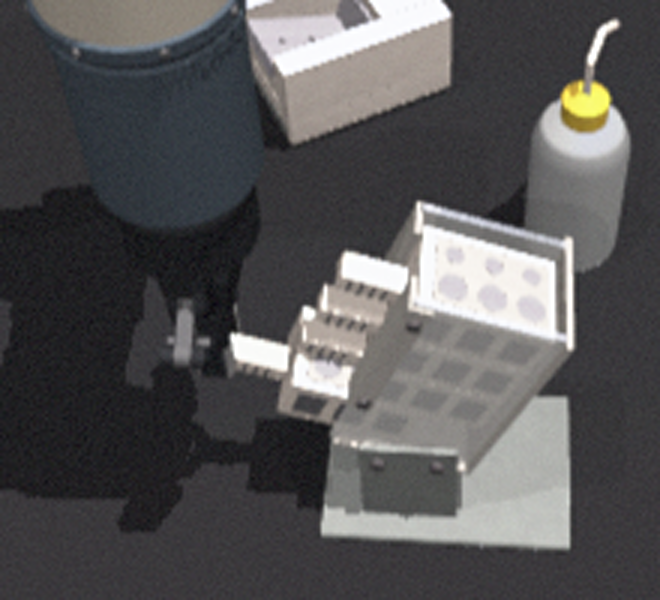

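View pics/w7.png

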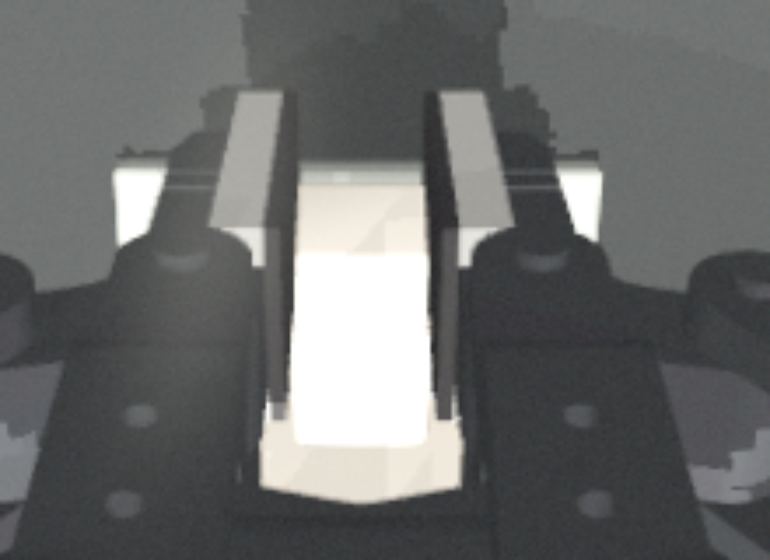

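```bash
python3 -m handwheel '[[[0,0,0,0,0.35],[0,0,0,0,0.35],[0,0,0,0,0.35],[-0.08,0,0.07,0,0.35],[-0.16,0,0.125,0,0.35],[-0.16,0,0.125,0,0.35],[-0.16,0,0.125,0,0.35]]]'; python3 - <<'E'
from h import *
o,M=obs(); t=o['eef_pos']-np.array([.6515,-.2065,.084]); yw=np.radians(-6.5)
print('mag rel',(t[0]*np.cos(yw)+t[1]*np.sin(yw)).round(4),(-t[0]*np.sin(yw)+t[1]*np.cos(yw)).round(4),t[2].round(4))
p,d=robot.camera('wrist'); cv2.imwrite('pics/w8.png',cv2.resize(p[260:420,210:430],(770,560)))
E
```

```text
clock: 10.25
eef_pos: [0.5555, -0.1959, 0.113]
ee_rot: [-0.167, -3.136, 0.0]
ft_force: [0.7, -0.1, 0.4]
width: 0.0298
t 10.25 tcp [ 0.5555 -0.1959  0.113 ] x [-0.994  0.106  0.002] y [ 0.106  0.994 -0.   ] z [-0.002  0.    -1.   ] w 0.0298 f [ 0.7 -0.1  0.4] q [-0.074  0.392 -0.003  0.    -1.177 -1.603]
mag rel -0.0965 -0.0003 0.029
```

View pics/w8.png

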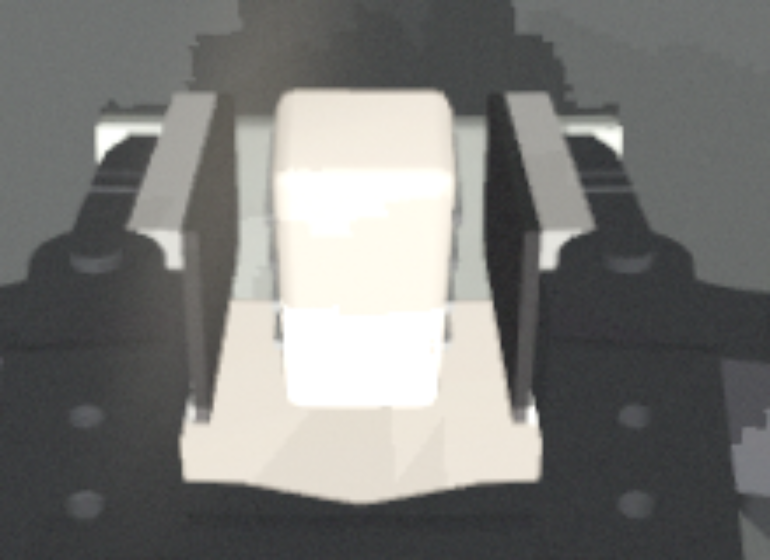

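```bash
python3 -m handwheel '[[[0,0,0,0,0],[0,0,0,0,0],[0,0,0,0,0],[0,0,0,0,0],[0,0,0,0,0]]]' 100; python3 -m handwheel '[[[0.05,0,-0.018,0,0],[0.11,0,-0.04,0,0],[0.17,0,-0.062,0,0],[0.23,0,-0.084,0,0],[0.29,0,-0.106,0,0],[0.35,0,-0.127,0,0],[0.41,0,-0.149,0,0],[0.47,0,-0.171,0,0],[0.53,0,-0.193,0,0],[0.59,0,-0.215,0,0],[0.65,0,-0.237,0,0],[0.71,0,-0.258,0,0]]]'; python3 -m handwheel '[[[0.06,0,-0.022,0,0],[0.12,0,-0.044,0,0],[0.18,0,-0.066,0,0],[0.24,0,-0.088,0,0],[0.24,0,-0.088,0,0],[0.24,0,-0.088,0,0]]]'; python3 - <<'E'
from h import *
o,M=obs(); t=o['eef_pos']-np.array([.6515,-.2065,.084]); yw=np.radians(-6.5)
print('mag rel',(t[0]*np.cos(yw)+t[1]*np.sin(yw)).round(4),(-t[0]*np.sin(yw)+t[1]*np.cos(yw)).round(4),t[2].round(4))
p,d=robot.camera('side'); cv2.imwrite('pics/s4.png',cv2.resize(p[200:400,180:400],(660,600),interpolation=cv2.INTER_CUBIC));np.save('pics/s4.npy',d)
p,d=robot.camera('wrist'); cv2.imwrite('pics/w9.png',p)
E
```

```text
clock: 10.8
eef_pos: [0.5556, -0.1959, 0.1141]
ee_rot: [0.167, 3.137, -0.0]
ft_force: [-1.0, -0.7, 1.6]
width: 0.0165
clock: 12.0
eef_pos: [0.4704, -0.1869, 0.1452]
ee_rot: [0.167, 3.137, -0.0]
ft_force: [-0.4, 0.3, -0.7]
width: 0.0158
clock: 12.6
eef_pos: [0.4423, -0.1838, 0.1555]
ee_rot: [0.167, 3.137, -0.0]
ft_force: [0.2, -0.3, -1.1]
width: 0.0162
t 12.6 tcp [ 0.4423 -0.1838  0.1555] x [-0.994  0.106 -0.001] y [0.106 0.994 0.   ] z [ 0.001 -0.    -1.   ] w 0.0162 f [ 0.2 -0.3 -1.1] q [-0.066  0.153 -0.217  0.    -1.2   -1.611]
mag rel -0.2104 -0.0011 0.0715
```

View pics/s4.png

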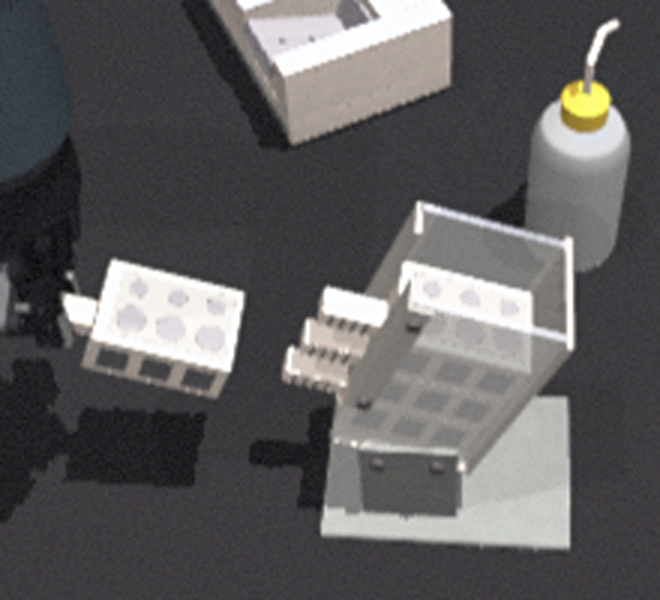

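View pics/w9.png

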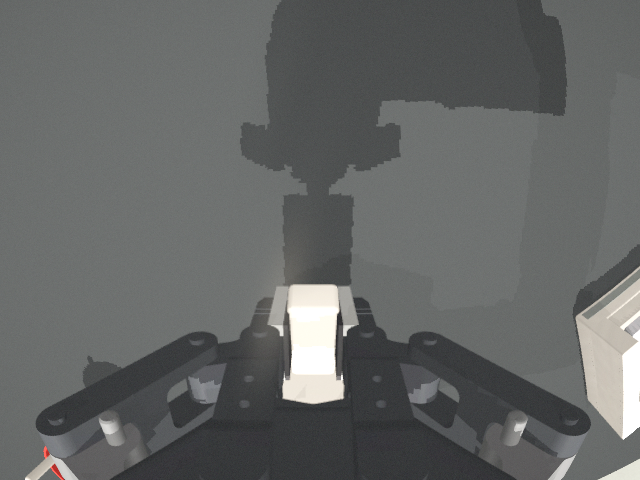

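```bash
python3 - <<'E'
from h import *
o,M=obs()
d=np.load('pics/s4.npy'); P=cloud('side',d)
k=np.array([(118,272),(232,296),(216,356),(106,334)])/3+[180,200]
m=np.zeros((480,640),np.uint8); cv2.fillConvexPoly(m,k.round().astype(int),1); m=m>0
Q=P[m]
for _ in range(4):
    c=Q.mean(0); vt=np.linalg.svd(Q-c)[2]; n=vt[2]*np.sign(vt[2,2]); r=(Q-c)@n; Q=Q[abs(r)<max(.0015,2*r.std())]
print(n,'tilt',np.degrees(np.arccos(n[2])),'az',np.degrees(np.arctan2(n[1],n[0])),r.std(),len(Q))
# in-plane rectangle: points within 2mm of plane near
A=(abs((P-c)@n)<.003)&(np.linalg.norm(P-c,axis=-1)<.075)&(d>0)
x=np.array([np.cos(np.radians(-6)),np.sin(np.radians(-6)),0]); x-=n*(x@n); x/=np.linalg.norm(x); y=np.cross(n,x)
L=np.stack([(P[A]-c)@x,(P[A]-c)@y],1)
nn,lab,st,_=cv2.connectedComponentsWithStats(A.astype(np.uint8)); b=1+st[1:,4].argmax(); L=np.stack([(P[lab==b]-c)@x,(P[lab==b]-c)@y],1)
r=cv2.minAreaRect((L*1000).astype(np.float32)); print(r,A.sum(),st[b])
cc=c+x*r[0][0]/1000+y*r[0][1]/1000
org=cc-n*.036; print('origin',org, 'rel tcp tool',((org-o['eef_pos'])@M).round(4))
E
```

```text
t 12.7 tcp [ 0.4424 -0.1838  0.1552] x [-0.994  0.106  0.   ] y [ 0.106  0.994 -0.   ] z [-0. -0. -1.] w 0.0164 f [ 0.5 -0.2 -1.6] q [-0.066  0.154 -0.217  0.    -1.2   -1.611]
[ 0.34206001 -0.0299479   0.93920076] tilt 20.082234896851055 az -5.003577861837419 0.0009540925233629447 746
((0.7233543395996094, 0.5533561706542969), (57.750362396240234, 83.80387878417969), 89.95865631103516) 1262 [ 210  287   51   38 1255]
origin [ 0.49929971 -0.19122349  0.13958807] rel tcp tool [-0.0574 -0.0014  0.0156]
```

```bash
python3 - <<'E'
from h import *
p,d=robot.camera('top'); cv2.imwrite('pics/t2.png',p); i=robot.camera_info('top')
P=cloud('top',d)
# deck corner refit: deck region rays at z=.092
z=P[...,2]; m=((abs(z-.092)<.004)&(d>0)); m[:,:165]=0; m[:,285:]=0
v,u=np.nonzero(m); Q=np.array([onz(i,a,b,.092)[:2] for a,b in zip(u,v)])
print('deck z',np.median(z[m]))
r=cv2.minAreaRect((Q*1000).astype(np.float32)); print(r)
c=np.array(r[0])/1000; a=np.radians(24.1); Rw=np.array([[np.cos(a),-np.sin(a)],[np.sin(a),np.cos(a)]])
# all pixels within the deck footprint classified deck/not, local coordinates at z=.092
vv,uu=np.mgrid[235:345,160:290]; D=np.array([onz(i,a_,b_,.092)[:2] for a_,b_ in zip(uu.ravel(),vv.ravel())]); L=((D-c)@Rw*1000); nd=~m[235:345,160:290].ravel(); Z=z[235:345,160:290].ravel()
s=nd&(abs(L[:,0])<72)&(L[:,1]<-5)&(L[:,1]>-98)
for x0 in range(-72,40,8):
    k=s&(L[:,0]>=x0)&(L[:,0]<x0+8)
    if k.sum()>3: print(x0,k.sum(),'y',L[k,1].min().round(1),L[k,1].max().round(1),np.percentile(L[k,1],[3,97]).round(1),'z',np.median(Z[k]).round(4))
k=s&(L[:,1]>-75)&(L[:,1]<-25); print('x range of hole',np.percentile(L[k,0],[0,2,98,100]))
# plate fit
W=P[235:345,160:290].reshape(-1,3); Lw=np.c_[(W[:,:2]-c)@Rw,W[:,2]]*1000
k=(abs(Lw[:,1]+50)<22)&(Lw[:,0]>-70)&(Lw[:,0]<-5)
A=np.c_[Lw[k,0],np.ones(k.sum())]; f=np.linalg.lstsq(A,Lw[k,2],rcond=None)[0]; print('plate slope',np.degrees(np.arctan(f[0])),'z at -36.5',f[0]*-36.5+f[1],'x where z=65',(65-f[1])/f[0])
cv2.imwrite('pics/t2z.png',cv2.resize(p[230:345,165:285],(626,600),interpolation=cv2.INTER_CUBIC))
E
```

```text
deck z 0.09225716446318555
((593.047607421875, 209.15435791015625), (149.98751831054688, 204.6221160888672), 24.05596923828125)
-72 95 y -82.4 -10.9 [-76.6 -19.6] z 0.0772
-64 97 y -78.1 -17.7 [-77.  -19.4] z 0.0746
-56 93 y -77.7 -18.2 [-76. -20.] z 0.0717
-48 95 y -89.7 -18.0 [-77.4 -20. ] z 0.0687
-40 97 y -93.3 -18.4 [-78.1 -20.4] z 0.0656
-32 97 y -95.1 -7.9 [-77.  -19.3] z 0.0628
-24 95 y -78.4 -14.8 [-75.8 -18.9] z 0.0594
-16 97 y -96.5 -18.5 [-87.2 -20.4] z 0.0567
-8 94 y -92.1 -18.2 [-77.9 -20.2] z 0.0532
0 95 y -86.6 -17.8 [-76.8 -19.7] z 0.0561
8 97 y -97.8 -8.2 [-77.5 -19.6] z 0.0734
16 74 y -97.4 -8.8 [-87.9 -11.3] z 0.0806
24 10 y -91.0 -6.6 [-90.1  -8.2] z 0.0964
32 8 y -77.4 -25.4 [-75.8 -27.1] z 0.0971
x range of hole [-71.90481527 -70.00438541  35.33889498  69.64434527]
plate slope -19.890454487455205 z at -36.5 66.22834235471336 x where z=65 -33.10497457324499
```

View pics/t2z.png

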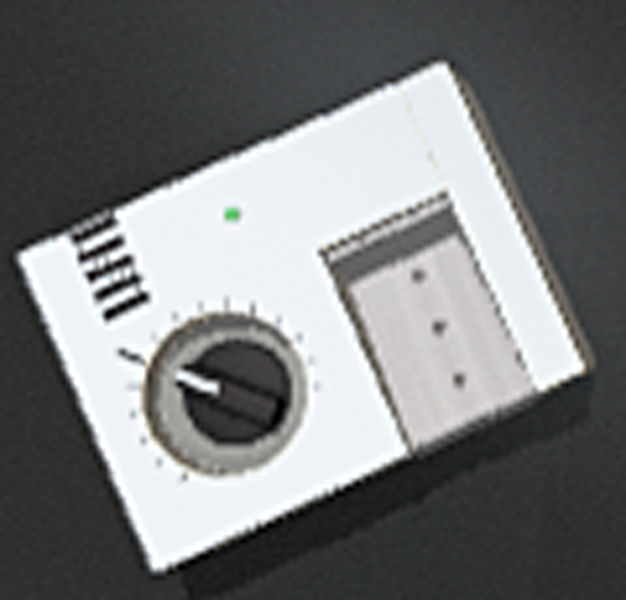

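```bash
python3 - <<'E'
from h import *
go((.5157,.1237,.19),-155.94)
E
```

```text
t 12.75 tcp [ 0.4424 -0.1838  0.1551] x [-0.994  0.106  0.   ] y [ 0.106  0.994 -0.   ] z [-0.  0. -1.] w 0.0162 f [ 0.6  0.  -2.2] q [-0.066  0.155 -0.217 -0.    -1.2   -1.611]
shift units [-0.336  2.612 -0.291]
heading x 173.9 turn units (cw) -0.502
```

```bash
python3 -m handwheel '[[[0,0.1,-0.15,0,0],[0,0.3,-0.29,0,0],[0,0.55,-0.29,0,0],[0,0.8,-0.29,0,0],[0,0.95,-0.29,0,0]]]'; python3 -m handwheel '[[[0,0.2,0,0,0],[0,0.45,0,-0.05,0],[-0.05,0.7,0,-0.15,0],[-0.1,0.9,0,-0.25,0],[-0.15,0.95,0,-0.35,0],[-0.15,0.95,0,-0.45,0],[-0.15,0.95,0,-0.5,0],[-0.15,0.95,0,-0.5,0],[-0.15,0.95,0,-0.5,0]]]'; python3 - <<'E'
from h import *
go((.5157,.1237,.145),-155.94)
E
```

```text
clock: 13.25
eef_pos: [0.4546, -0.0687, 0.1901]
ee_rot: [0.165, 3.137, 0.001]
ft_force: [-0.1, -0.1, -1.2]
width: 0.0163
clock: 14.15
eef_pos: [0.4844, 0.0411, 0.1899]
ee_rot: [0.648, -3.074, 0.0]
ft_force: [-0.5, -0.8, -1.2]
width: 0.016
t 14.15 tcp [0.4844 0.0411 0.1899] x [-0.915 -0.404  0.   ] y [-0.404  0.915 -0.   ] z [-0. -0. -1.] w 0.016 f [-0.5 -0.8 -1.2] q [ 0.408  0.147 -0.135  0.    -1.29  -1.563]
shift units [-0.517  0.525  0.374]
heading x -156.2 turn units (cw) -0.004
```

```bash
python3 -m handwheel '[[[-0.15,0.15,0,0,0],[-0.35,0.35,0.05,0,0],[-0.5,0.5,0.15,0,0],[-0.517,0.525,0.25,0,0],[-0.517,0.525,0.37,0,0],[-0.517,0.525,0.37,0,0],[-0.517,0.525,0.37,0,0]]]'; cat > bay.py <<'E'
from h import *
c=np.array([.593,.2092]); a=np.radians(24.06); wx=np.array([np.cos(a),np.sin(a),0]); wy=np.array([-np.sin(a),np.cos(a),0])
def report():
    o,M=obs(); t=o['eef_pos']; org=t+M@np.array([-.0574,-.0014,.0156]); q=org-[*c,0]
    print('org local',(q@wx*1000).round(1),(q@wy*1000).round(1),(org[2]*1000).round(1))
    return o,M
E
python3 - <<'E'
from bay import *
o,M=report()
p,d=robot.camera('side'); cv2.imwrite('pics/s5.png',cv2.resize(p[120:290,200:370],(600,600),interpolation=cv2.INTER_CUBIC)); np.save('pics/s5.npy',d)
p,d=robot.camera('top'); cv2.imwrite('pics/t5.png',cv2.resize(p[230:345,165:285],(626,600),interpolation=cv2.INTER_CUBIC)); np.save('pics/t5.npy',d)
E
```

```text
clock: 14.85
eef_pos: [0.5154, 0.1233, 0.1459]
ee_rot: [0.65, -3.073, 0.001]
ft_force: [-0.2, -0.6, -1.6]
width: 0.016
t 14.85 tcp [0.5154 0.1233 0.1459] x [-0.914 -0.405  0.   ] y [-0.405  0.914 -0.   ] z [-0.    -0.001 -1.   ] w 0.016 f [-0.2 -0.6 -1.6] q [ 0.531  0.258 -0.109  0.    -1.205 -1.685]
org local -48.5 -48.4 130.3
```

View pics/s5.png

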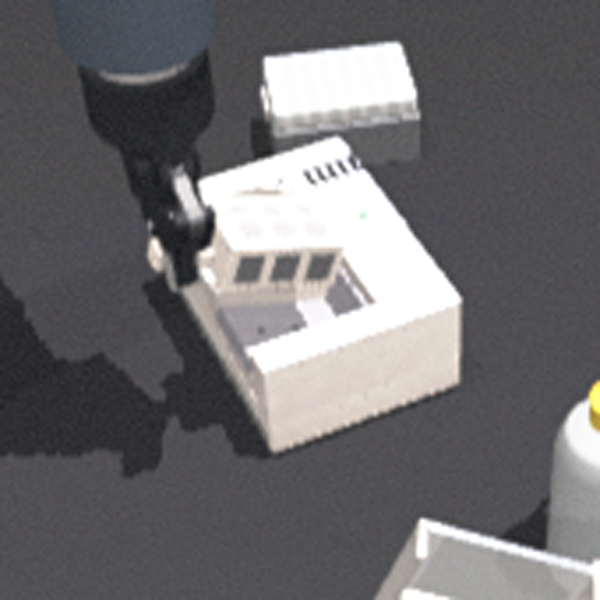

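View pics/t5.png

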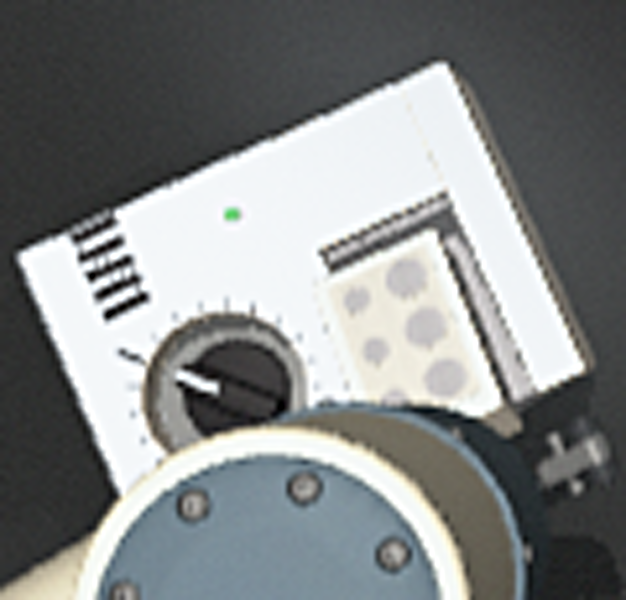

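```bash
python3 - <<'E'
from bay import *
d=np.load('pics/t5.npy'); P=cloud('top',d); L=np.stack([(P-[*c,0])@wx,(P-[*c,0])@wy,P[...,2]],-1)*1000
m=(L[...,2]>130)&(L[...,2]<190)&(L[...,0]>-60)&(L[...,0]<40)&(L[...,1]<0)
mm=m&(L[...,0]>-25)
print(m.sum())
for x0 in range(-25,10,4):
    k=m&(L[...,0]>=x0)&(L[...,0]<x0+4)
    if k.sum()>3: print(x0,k.sum(),L[k][:,1].min().round(1),L[k][:,1].max().round(1),'z',np.median(L[k][:,2]).round(1))
print('nose x max',np.sort(L[mm][:,0])[-8:].round(1))
d=np.load('pics/s5.npy'); P=cloud('side',d); L=np.stack([(P-[*c,0])@wx,(P-[*c,0])@wy,P[...,2]],-1)*1000
k=np.array([(228,200),(325,205),(338,245),(228,245)])/600*170+[200,120]
m=np.zeros((480,640),np.uint8); cv2.fillConvexPoly(m,k.round().astype(int),1); Q=L[m>0]
for _ in range(4):
    cc=Q.mean(0); vt=np.linalg.svd(Q-cc)[2]; n=vt[2]*np.sign(vt[2,2]); r=(Q-cc)@n; Q=Q[abs(r)<max(1.5,2*r.std())]
print('n local',n,'tilt',np.degrees(np.arccos(n[2])),len(Q)); 
s=np.array([0.342,0,.9397]); print('plane offset of origin: expected along-normal top', cc@n)
o,M=report()
A=(abs((L-cc)@n)<3)&(L[...,0]>-100)&(L[...,0]<30)&(L[...,1]<0)&(L[...,1]>-100)
nn,lab,st,_=cv2.connectedComponentsWithStats(A.astype(np.uint8)); b=1+st[1:,4].argmax()
x=np.array([1.,0,0]); x-=n*n[0]; x/=np.linalg.norm(x); y=np.cross(n,x); T=np.stack([(L[lab==b]-cc)@x,(L[lab==b]-cc)@y],1)
rr=cv2.minAreaRect(T.astype(np.float32)); print(rr); print('origin local', (cc+x*rr[0][0]+y*rr[0][1]-36*n).round(1))
E
```

```text
1071
-25 51 -411.8 -19.1 z 160.4
-21 53 -74.1 -17.3 z 159.1
-17 51 -73.9 -18.3 z 157.9
-13 47 -74.0 -18.4 z 156.9
-9 51 -74.0 -18.2 z 155.0
-5 48 -73.3 -19.1 z 153.7
-1 45 -73.0 -18.4 z 151.9
3 10 -61.8 -21.7 z 150.1
nose x max [3.1 3.2 3.3 3.5 3.5 3.5 3.7 3.8]
n local [0.34774092 0.00105267 0.93759007] tilt 20.349298980601 331
plane offset of origin: expected along-normal top 140.45959750365577
t 14.95 tcp [0.516  0.1235 0.1467] x [-0.914 -0.405 -0.002] y [-0.405  0.914 -0.   ] z [ 0.002  0.    -1.   ] w 0.0163 f [ 0.1  0.  -1.5] q [ 0.531  0.257 -0.107  0.    -1.204 -1.685]
org local -47.8 -48.4 131.2
((-1.8693084716796875, 3.831523895263672), (59.78903579711914, 84.37386322021484), 89.62248229980469)
origin local [-49.7 -47.7 129.9]
```

```bash
python3 -m handwheel '[[[0,-0.01,0.08,0,0],[0,-0.01,0.16,0,0],[0,-0.01,0.24,0,0],[0,-0.01,0.32,0,0],[0,-0.01,0.38,0,0],[0,-0.01,0.42,0,0],[0,-0.01,0.44,0,0],[0,-0.01,0.44,0,0]]]'; python3 - <<'E'
from bay import *
report()
p,d=robot.camera('side'); cv2.imwrite('pics/s6.png',cv2.resize(p[120:290,200:370],(600,600),interpolation=cv2.INTER_CUBIC)); np.save('pics/s6.npy',d)
p,d=robot.camera('top'); cv2.imwrite('pics/t6.png',cv2.resize(p[230:345,165:285],(626,600),interpolation=cv2.INTER_CUBIC)); np.save('pics/t6.npy',d)
E
```

```text
clock: 15.75
eef_pos: [0.5159, 0.1226, 0.0927]
ee_rot: [0.651, -3.073, 0.0]
ft_force: [-0.3, -0.1, -1.3]
width: 0.0158
t 15.75 tcp [0.5159 0.1226 0.0927] x [-0.914 -0.405  0.   ] y [-0.405  0.914 -0.   ] z [-0. -0. -1.] w 0.0158 f [-0.3 -0.1 -1.3] q [ 0.529  0.302 -0.194  0.    -1.076 -1.682]
org local -48.3 -49.2 77.1
```

View pics/s6.png

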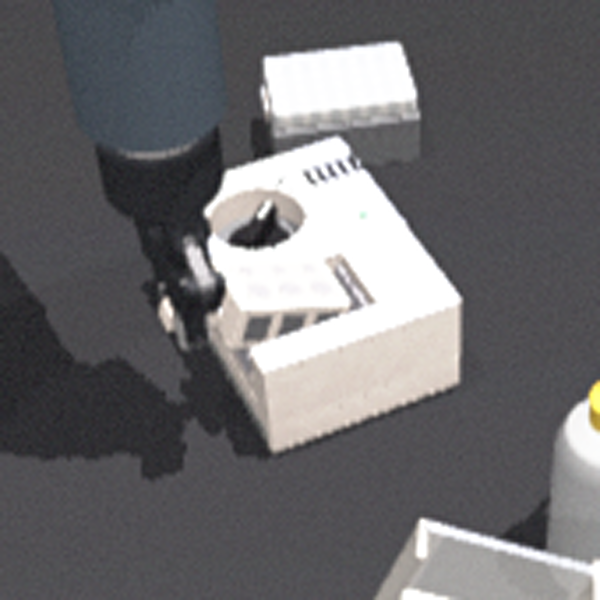

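View pics/t6.png

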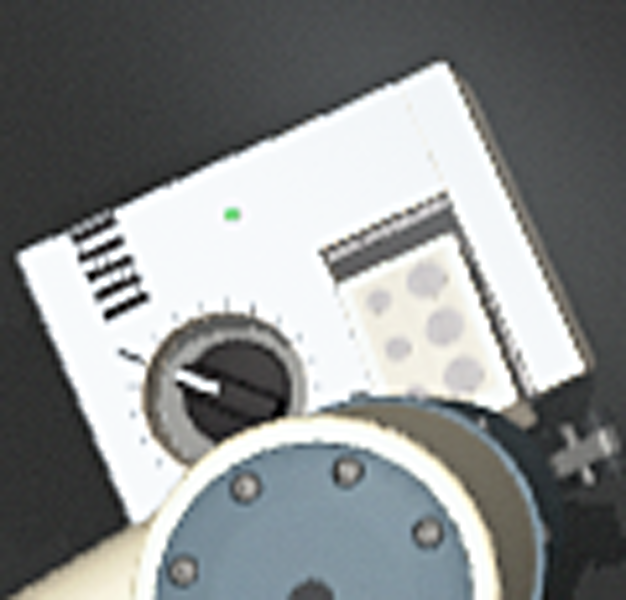

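```bash
python3 -m handwheel '[[[-0.02,0,0.03,0,0],[-0.04,0,0.048,0,0],[-0.06,0,0.056,0,0],[-0.078,0,0.062,0,0],[-0.086,0,0.065,0,0],[-0.086,0,0.065,0,0]]]'; python3 -m handwheel '[[[0,0,0.01,0,0],[0,0,0.016,0,0],[0,0,0.016,0,0]]]'; python3 - <<'E'
from bay import *
report()
E
```

```text
clock: 16.45
eef_pos: [0.5255, 0.1269, 0.0851]
ee_rot: [0.651, -3.073, 0.0]
ft_force: [-0.9, 0.8, -1.6]
width: 0.016
clock: 16.75
eef_pos: [0.5253, 0.1268, 0.0831]
ee_rot: [0.651, -3.073, 0.0]
ft_force: [0.2, 0.1, -1.6]
width: 0.0163
t 16.75 tcp [0.5253 0.1268 0.0831] x [-0.914 -0.405  0.   ] y [-0.405  0.914 -0.   ] z [-0. -0. -1.] w 0.0163 f [ 0.2  0.1 -1.6] q [ 0.527  0.329 -0.181 -0.    -1.061 -1.68 ]
org local -38.1 -49.2 67.5
```

```bash
python3 -m handwheel '[[[0,0,0.008,0,0],[0,0,0.008,0,0]]]'; python3 -m handwheel '[[[0,0,0.008,0,0],[0,0,0.008,0,0]]]';  python3 - <<'E'
from bay import *
report()
E
```

```text
clock: 16.95
eef_pos: [0.5253, 0.1268, 0.0821]
ee_rot: [0.651, -3.073, 0.0]
ft_force: [1.2, -0.3, -0.9]
width: 0.0162
clock: 17.15
eef_pos: [0.5257, 0.1269, 0.0815]
ee_rot: [-0.651, 3.073, 0.0]
ft_force: [0.1, 0.4, -0.2]
width: 0.016
t 17.15 tcp [0.5257 0.1269 0.0815] x [-0.914 -0.406 -0.001] y [-0.406  0.914 -0.   ] z [ 0.001  0.    -1.   ] w 0.016 f [ 0.1  0.4 -0.2] q [ 0.527  0.331 -0.184  0.    -1.056 -1.68 ]
org local -37.6 -49.2 65.9
```

```bash
for k in 1; do python3 -m handwheel '[[[-0.008,0,0.003,0,0],[-0.016,0,0.006,0,0],[-0.016,0,0.006,0,0]]]'; python3 -m handwheel '[[[-0.008,0,0.003,0,0],[-0.012,0,0.0045,0,0],[-0.012,0,0.0045,0,0]]]'; done;  python3 - <<'E'
from bay import *
report()
E
```

```text
clock: 17.45
eef_pos: [0.5275, 0.1278, 0.0807]
ee_rot: [-0.651, 3.073, -0.0]
ft_force: [-1.0, -0.1, -1.1]
width: 0.0163
clock: 17.75
eef_pos: [0.5287, 0.1283, 0.0801]
ee_rot: [-0.651, 3.073, -0.0]
ft_force: [0.2, 0.6, -0.6]
width: 0.0159
t 17.75 tcp [0.5287 0.1283 0.0801] x [-0.914 -0.405 -0.   ] y [-0.405  0.914 -0.   ] z [ 0.  0. -1.] w 0.0159 f [ 0.2  0.6 -0.6] q [ 0.526  0.338 -0.177  0.    -1.056 -1.679]
org local -34.3 -49.2 64.6
```

```bash
python3 -m handwheel '[[[-0.008,0,0.003,0,0],[-0.008,0,0.003,0,0]]]'; python3 -m handwheel '[[[-0.008,0,0.003,0,0],[-0.008,0,0.003,0,0]]]'; python3 -m handwheel '[[[-0.008,0,0.003,0,0],[-0.008,0,0.003,0,0]]]';  python3 - <<'E'
from bay import *
report()
p,d=robot.camera('top'); cv2.imwrite('pics/t7.png',cv2.resize(p[230:345,165:285],(626,600),interpolation=cv2.INTER_CUBIC)); np.save('pics/t7.npy',d)
E
```

```text
clock: 17.95
eef_pos: [0.5287, 0.1282, 0.0801]
ee_rot: [0.651, -3.072, 0.001]
ft_force: [-2.8, -1.6, 5.5]
width: 0.0157
clock: 18.15
eef_pos: [0.5288, 0.1282, 0.08]
ee_rot: [0.651, -3.071, 0.002]
ft_force: [-8.3, -2.0, 9.8]
width: 0.016
clock: 18.35
eef_pos: [0.5288, 0.1281, 0.08]
ee_rot: [0.65, -3.069, 0.002]
ft_force: [-11.5, -2.8, 16.0]
width: 0.016
t 18.35 tcp [0.5288 0.1281 0.08  ] x [-0.914 -0.406  0.005] y [-0.406  0.914 -0.   ] z [-0.004 -0.002 -1.   ] w 0.016 f [-11.5  -2.8  16. ] q [ 0.525  0.341 -0.172 -0.    -1.062 -1.679]
org local -34.3 -49.4 64.2
```

View pics/t7.png

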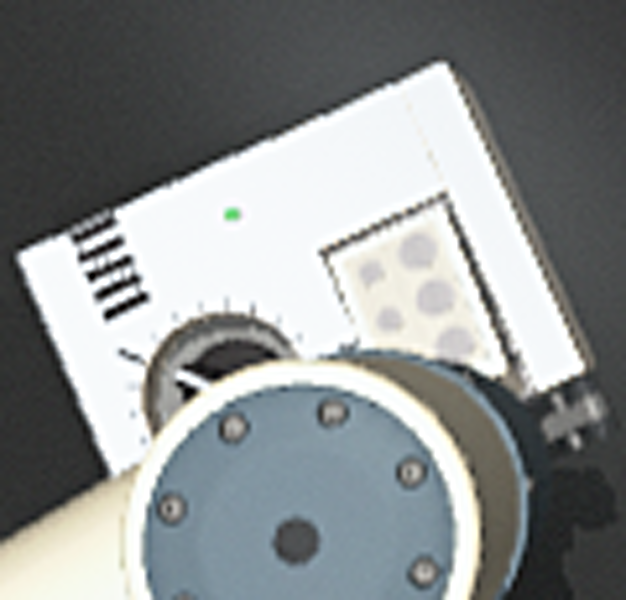

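```bash
python3 -m handwheel '[[[0.012,0,-0.01,0,0],[0.012,0,-0.012,0,0]]]'; python3 -m handwheel '[[[0,0,0,0,0.2],[0,0,0,0,0.35],[0,0,0,0,0.4],[0,0,0,0,0.4],[0,0,0,0,0.4]]]' 20;  python3 - <<'E'
from bay import *
report()
p,d=robot.camera('wrist'); cv2.imwrite('pics/w10.png',p)
E
```

```text
clock: 18.6
eef_pos: [0.5288, 0.1282, 0.0802]
ee_rot: [0.65, -3.072, 0.001]
ft_force: [-3.5, -2.3, 1.3]
width: 0.016
clock: 19.1
eef_pos: [0.5302, 0.129, 0.0804]
ee_rot: [-0.651, 3.073, 0.0]
ft_force: [-0.1, -0.2, -0.7]
width: 0.034
t 19.1 tcp [0.5302 0.129  0.0804] x [-0.914 -0.405 -0.001] y [-0.405  0.914  0.   ] z [ 0.001  0.    -1.   ] w 0.034 f [-0.1 -0.2 -0.7] q [ 0.526  0.34  -0.172  0.    -1.058 -1.679]
org local -32.6 -49.1 64.9
```

View pics/w10.png

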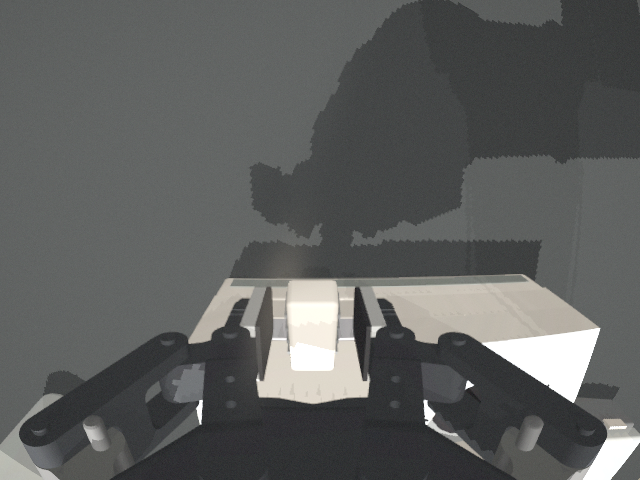

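Released cleanly; the tab sits centred between the open pads. Rise and retreat, then check.

```bash
python3 -m handwheel '[[[0,0,-0.15,0,0.4],[0,0,-0.4,0,0.4],[0,0,-0.7,0,0.4],[0.2,0,-1,0,0.4],[0.5,0,-1,0,0.4],[0.8,-0.2,-1,0,0.4],[1,-0.4,-1,0,0.4],[1,-0.4,-1,0,0.4]]]';  python3 -m handwheel '[[[0,-0.3,0,0,0.4],[0,-0.6,0,0,0.4],[0,-0.9,0,0,0.4],[0,-0.9,0,0,0.4],[0,-0.9,0,0,0.4]]]'; python3 - <<'E'
from bay import *
obs()
p,d=robot.camera('side'); cv2.imwrite('pics/s8.png',cv2.resize(p[120:390,190:430],(533,600),interpolation=cv2.INTER_CUBIC)); np.save('pics/s8.npy',d)
p,d=robot.camera('top'); cv2.imwrite('pics/t8.png',cv2.resize(p[190:345,165:445],(800,443),interpolation=cv2.INTER_CUBIC)); np.save('pics/t8.npy',d)
E
```

```text
clock: 19.95
eef_pos: [0.4381, 0.034, 0.2012]
ee_rot: [-0.648, 3.073, 0.0]
ft_force: [0.4, -0.1, 0.2]
width: 0.0341
clock: 20.45
eef_pos: [0.4836, -0.0628, 0.2]
ee_rot: [0.648, -3.074, -0.0]
ft_force: [-0.1, 0.0, 0.6]
width: 0.0342
t 20.45 tcp [ 0.4836 -0.0628  0.2   ] x [-0.915 -0.404  0.   ] y [-0.404  0.915  0.   ] z [-0.001  0.    -1.   ] w 0.0342 f [-0.1  0.   0.6] q [ 0.193  0.145 -0.111 -0.    -1.316 -1.348]
```

View pics/s8.png

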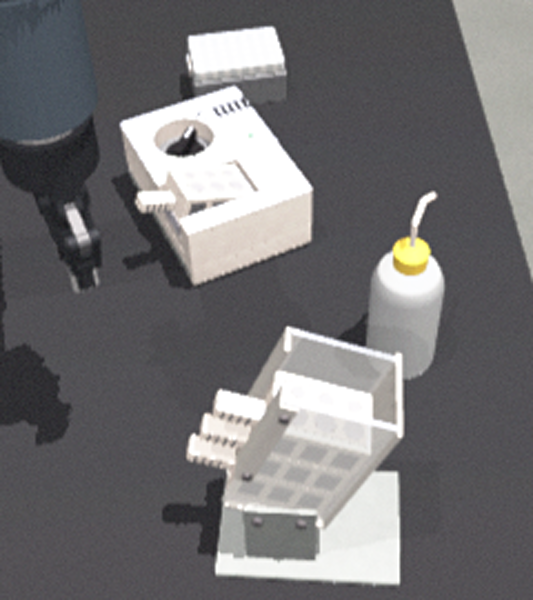

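View pics/t8.png

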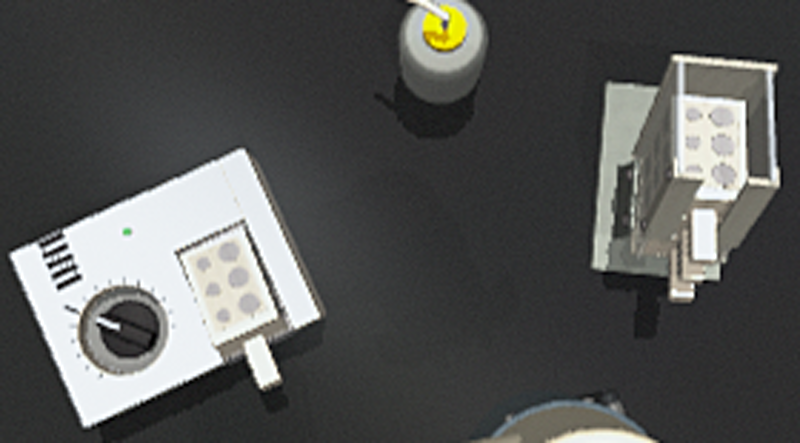

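```bash
python3 - <<'E'
from bay import *
import mag
d0=np.load('pics/side0.npy'); d8=np.load('pics/s8.npy'); i=robot.camera_info('side')
pl=np.array([.6515,-.2065,.084,np.radians(-6.5)])
P0=cloud('side',d0);P8=cloud('side',d8)
Rz=R.from_euler('z',-6.5,degrees=True).as_matrix(); S=np.array([[mag.c,0,-mag.s],[0,1,0],[mag.s,0,mag.c]])
def loc(P): return ((P-pl[:3])@Rz)@S.T*1000   # along slope x (nose), y, stack
for n,P in (('before',P0),('after',P8)):
    L=loc(P)
    for k in range(4):
        m=(L[...,0]<-50)&(L[...,0]>-95)&(abs(L[...,1])<14)&(L[...,2]>36*k+13)&(L[...,2]<36*k+23)
        if m.sum()>3: print(n,k,m.sum(),'x tip',np.percentile(L[m][:,0],[0,5,20]).round(1),'z top',np.percentile(L[m][:,2],[50,90]).round(1),'y',np.percentile(L[m][:,1],[5,95]).round(1))
d=np.load('pics/t8.npy'); P=cloud('top',d); L=np.stack([(P-[*c,0])@wx,(P-[*c,0])@wy,P[...,2]],-1)*1000
m=(L[...,0]>-58)&(L[...,0]<12)&(L[...,1]<-28)&(L[...,1]>-68); Q=L[m]
for _ in range(4):
    cc=Q.mean(0); vt=np.linalg.svd(Q-cc)[2]; n=vt[2]*np.sign(vt[2,2]); r=(Q-cc)@n; Q=Q[abs(r)<max(1.2,2*r.std())]
print('cart n',n.round(4),'tilt',np.degrees(np.arccos(n[2])).round(2),len(Q))
# top face height above plate line at origin
print('top plane z at x=-21 (local):',(cc[2]-(n[0]*(-21-cc[0])+n[1]*(-48-cc[1]))/n[2]).round(1),'expected home ~',65+33.8)
A=(abs((L-cc)@n)<2.5)&(L[...,0]>-80)&(L[...,0]<40)&(L[...,1]<-5)&(L[...,1]>-95)
nn,lab,st,_=cv2.connectedComponentsWithStats(A.astype(np.uint8)); b=1+st[1:,4].argmax(); print(np.percentile(L[lab==b],[1,99],axis=0).round(1),st[b])
x=np.array([1.,0,0]); x-=n*n[0]; x/=np.linalg.norm(x); y=np.cross(n,x); T=np.stack([(L[lab==b]-cc)@x,(L[lab==b]-cc)@y],1)
rr=cv2.minAreaRect(T.astype(np.float32)); print(rr)
p=cv2.imread('pics/t8.png'); p2,_=robot.camera('top'); cv2.imwrite('pics/t9.png',cv2.resize(p2[265:335,215:280],(557,600),interpolation=cv2.INTER_CUBIC))
E
```

```text
before 0 153 x tip [-83.2 -82.  -77.7] z top [17.4 19.5] y [-10.7   3.9]
before 1 163 x tip [-83.5 -81.8 -77. ] z top [53.7 54.8] y [-10.3   5.1]
before 2 176 x tip [-83.1 -81.9 -77.3] z top [89.6 91.1] y [-10.3   5.1]
before 3 201 x tip [-83.4 -81.7 -77.2] z top [125.5 127. ] y [-10.1   7.3]
after 0 161 x tip [-85.  -83.6 -78.7] z top [17.6 19.3] y [-9.8  5. ]
after 1 166 x tip [-83.2 -82.  -77.1] z top [53.4 55. ] y [-10.1   5.9]
after 2 184 x tip [-82.9 -81.5 -76.6] z top [89.5 91.1] y [-9.8  6.9]
cart n [0.337  0.0032 0.9415] tilt 19.7 486
top plane z at x=-21 (local): 99.3 expected home ~ 98.8
[[-60.9 -73.7  84.2]
 [ 17.2  -9.4 114. ]] [224 270  38  42 759]
((4.141895294189453, 7.88117790222168), (89.30242156982422, 68.99376678466797), 0.698784351348877)
```

View pics/t9.png

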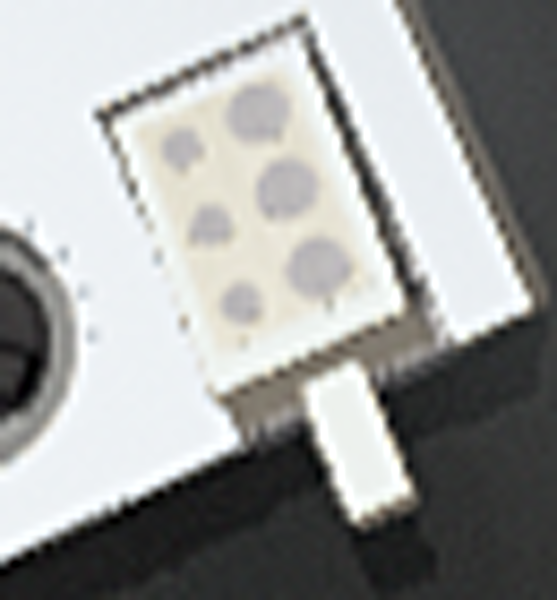

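```bash
python3 -c "
from cell import robot
o=robot.get_obs(); print(o['clock'],o['ft_force'],o['joint_vel'].round(3)); print(robot.job_done())"
```

```text
20.6 [ 0.09244543 -0.44545827 -0.14063613] [ 0.006 -0.003 -0.003  0.002 -0.001  0.003]
the job is handed in; nothing more can be done
None
```

The job is handed in at 20.6 s of the 67 s allowed; the hand-in reports no verdict.

- **Knob:** I gripped the bar and turned it until its line pointed at the long mark. The wrist picture afterwards showed the two in line.
- **Drawing the cartridge:** The moves allow no tilting, so I worked with the tool vertical instead of leaning 30 to 50 degrees. I pinched the end of the bottom tab, drew it 40 mm, gripped further in, and drew it clear. Nothing was touched on the way, by the force readings.
- **Laying it in the bay:** I turned it 30 degrees, lowered it onto the plate and slid it down until the nose met the end stop. The last push read about 20 N at the wrist. I then let go and moved clear.

**Last checks:**

| Check | Result |
|---|---|
| Lean of the cartridge in the bay | 19.7 degrees |
| Height of its top | within 0.5 mm of what home should give |
| Nose | only a thin dark line at the end stop in the top view; stopped there by contact |
| Squareness to the bay | looks square in the top view |
| Other three cartridges | tabs in places 1 to 3, within about 2 mm; the lowest sits 1 to 2 mm forward |
| Bystanders | tip box and wash bottle look unmoved by eye; the beaker was not checked at the end |
| Arm | at rest, touching nothing |

Two measurements disagreed:
- **Bay position:** the depth readings put the home point up to about 2 mm away from where the cartridge actually stopped. I went by the contact.
- **Rectangle fit:** my last fit of the cartridge's outline in the bay came out too large (89 x 69 mm), because it took in part of the deck, so I did not use it.

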